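Reach the wax tin behind the bottles

TASK

Clear the three amber bottles out of the way by standing all of them in the steel tray, then fetch the brass wax tin from behind where they stood and set it in the middle of the green mat. After that put every bottle back upright in the middle of the pad that matches its cap colour; knock none of these over, and leave the brush pot alone.

Things in the scene. Friction and masses are not known exactly. Their poses are not given: they have to be found in the camera images.
- bottle_white: Amber glass bottle with a white screw cap, standing on the white pad at the start. Round: body 42 mm in diameter and straight from the foot to 92 mm up, cap 30 mm in diameter, whole height 125 mm; about 0.17 kg. Origin: centre of the underside, z up.
- bottle_blue: Amber glass bottle with a blue screw cap, standing on the blue pad at the start. Round: body 42 mm in diameter and straight from the foot to 92 mm up, cap 30 mm in diameter, whole height 125 mm; about 0.17 kg. Origin: centre of the underside, z up.
- bottle_red: Amber glass bottle with a red screw cap, standing on the red pad at the start. Round: body 42 mm in diameter and straight from the foot to 92 mm up, cap 30 mm in diameter, whole height 125 mm; about 0.17 kg. Origin: centre of the underside, z up.
- tin: Low round brass wax tin, 48 mm in diameter, 26 mm high, 0.09 kg, straight on the dark wooden stand (top 15 mm above the table), 5 to 13 mm behind the three bottles, which are too tall for a gripper to work down at the tin. A brass rail, 30 mm above the stand's top, runs along the stand's far edge, 70 mm beyond the tin's centre. Origin: centre of the underside, z up.
- pad_white: Flat round white pad, 54 mm in diameter, 3 mm thick, fixed on the dark wooden stand (200 x 190 x 15 mm); its rim shows around the bottle of the same cap colour. Origin: centre of the underside, 15 mm above the table; z up. The three pads lie in an arc about the tin, centres 54 mm from the tin's and 69 mm pad to pad; the stand's turn and the order of colours change.
- pad_blue: Flat round blue pad, 54 mm in diameter, 3 mm thick, fixed on the dark wooden stand (200 x 190 x 15 mm); its rim shows around the bottle of the same cap colour. Origin: centre of the underside, 15 mm above the table; z up. The three pads lie in an arc about the tin, centres 54 mm from the tin's and 69 mm pad to pad; the stand's turn and the order of colours change.
- pad_red: Flat round red pad, 54 mm in diameter, 3 mm thick, fixed on the dark wooden stand (200 x 190 x 15 mm); its rim shows around the bottle of the same cap colour. Origin: centre of the underside, 15 mm above the table; z up. The three pads lie in an arc about the tin, centres 54 mm from the tin's and 69 mm pad to pad; the stand's turn and the order of colours change.
- tray: Empty open steel tray, fixed, 260 mm long (its x axis) by 100 mm wide (its y axis), walls 4 mm thick and 14 mm high, floor 4 mm thick: room for the three bottles in a row 75 mm apart. Origin: centre of the underside, on the table; z up.
- mat: Plain round green mat, 90 mm in diameter, 3 mm thick, fixed on the table at the other side of the stand from the tray. Origin: centre of the underside, on the table; z up.
- brush_pot: Copper-coloured pot holding four brushes, 72 mm in diameter, 165 mm high with the brushes, loose, standing beyond the work; to be left alone. Origin: centre of the underside.

How it is judged:
By the outcome, as a careful person would: the job done as asked, in the order asked, and still so for the second after the job is handed in, with the robot touching nothing.
It also fails if it takes over 138 s, if anything falls off the work surface, if the arm or the gripper's body presses on something with over 40 N, if the wrist force passes 120 N, or if a joint passes its speed limit or range.

ROBOT

A 7-joint arm with a two-finger parallel gripper is mounted at the origin on the work surface. World frame = base frame: x ahead of the robot, y to its left, z up, the work surface at z = 0. Lengths are in m, angles in degrees, forces in N, time in s.
With the tool pointing down it reaches from about 0.4 to 0.9 m from the base axis. Payload 5.5 kg.
Tool frame: the origin (TCP) lies on the mounting face of the last link; the fingertips stand 173 mm ahead of it and the grasp point (between the pads) lies 155 mm ahead of it; z points along the fingers, y is the line along which they close (so a half turn about z gives the same grasp; the last joint's range is limited). The gripper opens to 85 mm and grips with 20 to 120 N. Pads are 22 mm wide; open, the fingers measure 114 mm over their backs; the gripper's body (76 mm by 85 mm) begins 54 mm behind the grasp point. The pads swing forward as they close: fully open they stand 13 mm farther back than shut.
Start: joints at [85.153, 28.699, -24.465, 88.831, 12.651, 65.22, -12.049], TCP at [0.222, -0.611, 0.405] pointing down, gripper open.
Joint ranges: [-164.97, 164.97], [-17.58, 116.51], [-87.97, 89.64], [11.32, 138.91], [-80.73, 260.73], [10.89, 115.49], [-147.41, 147.41]. Speed limits (degrees/s): [147.25, 147.25, 180, 180, 180, 180, 180].

INTERFACE

Orientations are given as a 3x3 rotation matrix whose columns are the frame's x, y, z axes.
In Python, from bench import * gives the robot as it stands.
- The arm moves only by the shell command python3 -m pendant 'ROWS' [FORCE]. ROWS is JSON, a list of rows, each an object of numbers: "claw": the finger opening in mm, from 0 to 85.4; "tx", "ty", "tz": the shift along the tool's x, y, z in mm; "ax", "ay", "az": the turn, a rotation vector about the tool's x, y, z in rad. In form: [{"claw": .., "tx": .., "ty": .., "tz": .., "ax": .., "ay": .., "az": ..}, ...]. A call has 1 to 12 rows; each row shifts and turns the commanded pose from where the row before left it, along the tool's axes as they then stand; what a row does not reach is not made up. A row lasts 1/10 s, in which the tool goes at most 50 mm and 8.59 degrees, less where a joint would pass 70% of its speed; a pose out of reach is approached as far as the arm can. A call with a gripper value outside its range is refused whole. The fingers move at their own pace and stop on an object; FORCE is the grip in N (left out, the last holds). Time passes only in rows, so rows that do not move let the fingers close. It gives the time, the measured TCP pose, the force, the opening and the grip force at its end, in the units of the state.
- state(): the state, without advancing time (a new reading comes with each control period).
- snapshot(name): name is "scene" or "top"; returns the picture (480x640x3 uint8, blue, green, red); there is no depth.
- camera_params(name): a dict with "vertical_fov" (degrees; the focal length in pixels is half the picture's height over the tangent of half this angle, whatever the lens; pixels are square), "cx", "cy" (the principal point, pixels), "k1" (the pictures are not rectified: a ray, as slopes to the right and down, at radius r is drawn at 1 + k1 r^2 times it, then the intrinsics apply), "xyz" and "attitude" of the camera in the world. Camera axes: x right, y up, looking along -z (the intrinsics and any distortion apply to the point x, -y, -z); pixel columns grow to the right and rows downward; lengths in m; the calibration is good to about 2 mm. A picture is of the moment at which its call begins. camera_params takes no time and is no camera call.
- hand_in(): hands the job in; it is judged then, once.
Trained networks look in the newest picture that a camera, given by its name, has taken for a name from the list of things; names that differ only in an ending like _2 or _b are one class to them, and where a whole thing is asked for, a point or a joint stands for the part that bears it (a point fixed in the world has none). Each returns a list of dicts, best first, with "p" (0 to 1); they miss things now and then, are a little off and sometimes report something else, mostly with a low value. They report only what shows in the picture. A call takes as long as a camera call.
- trace(camera, target): "mask" (480x640 bool, what is visible of it).
- spot_point(camera, target): "xyz" ([x, y, z] in m, in world coordinates, good to about 4 mm: a listed point, or the origin of a listed thing).
The state is a dict: "time_s": time; "q": joint angles; "qvel": joint speeds; "joint_torque": joint torques, N m; "eef_pos": TCP position; "eef_rot": TCP orientation; "force": force on the tool from outside, world axes, zero at the start; "moment": the same for the moment, N m; "grip_width": finger opening in m; "gripper_force": force on a finger pad.
Only numpy, scipy, OpenCV 4.12 (cv2) and the standard library are available. Lean on these libraries where they do the work, as an engineer would, in place of code of your own. Each camera call takes 0.05 s, during which the arm holds its last target. There are 200 camera calls.

## Working session

There is one attempt and no reset: what is moved stays moved. The work goes in short steps, Python scripts to look and compute and a shell command to move; the robot and the scene stay as the last step left them, time stands still between calls to the robot, and variables do not carry over. Pictures are saved under pics/ and viewed, at most 14 in all, crops included, and the job is handed in when it is done.

```bash
mkdir -p pics; ls; cat > h.py <<'E'
from bench import *
import numpy as np, cv2
E
python3 - <<'E'
from h import *
for c in ("scene","top"):
    im=snapshot(c); cv2.imwrite(f"pics/{c}0.png",im); print(c,camera_params(c))
    for t in ["bottle_white","bottle_blue","bottle_red","tin","pad_white","pad_blue","pad_red","tray","mat","brush_pot"]:
        print(t,[(np.round(d["xyz"],4).tolist(),round(d["p"],2)) for d in spot_point(c,t)[:2]])
s=state();print(s)
E
```

```text
pics
scene {'vertical_fov': 49.01749054968717, 'cx': 330.44499396119824, 'cy': 244.0619626818501, 'k1': -0.15745221028478185, 'xyz': array([1.18713983, 0.09228602, 0.90430149]), 'attitude': array([[-0.10066566, -0.8140963 ,  0.5719385 ],
       [ 0.9948689 , -0.07652164,  0.06618395],
       [-0.01011444,  0.57566627,  0.81762219]])}
bottle_white [([0.6242, -0.0379, 0.0167], 0.74)]
bottle_blue [([0.5664, -0.0046, 0.0175], 0.62)]
bottle_red [([0.5785, 0.0605, 0.0178], 0.79)]
tin [([0.6095, 0.0132, 0.0159], 0.58)]
pad_white [([0.6207, -0.0386, 0.0097], 0.61), ([0.5742, 0.0618, 0.012], 0.47)]
pad_blue [([0.7169, -0.1846, -0.0008], 0.54), ([0.5575, -0.0092, 0.0149], 0.46)]
pad_red [([0.5763, 0.0601, 0.0122], 0.61)]
tray [([0.4951, 0.2877, -0.0019], 0.83)]
mat [([0.4457, -0.3064, -0.0005], 0.77)]
brush_pot [([0.7186, -0.1801, -0.0025], 0.84), ([0.6243, -0.0373, 0.0175], 0.69)]
top {'vertical_fov': 46.777795943493366, 'cx': 315.3994089146497, 'cy': 240.7196133318857, 'k1': 0.017950596652169627, 'xyz': array([0.52538857, 0.01317401, 1.04101097]), 'attitude': array([[ 0.00564468,  0.99866533
[... 773 characters left out ...]
494989 ]), 'qvel': array([-0.10606243, -0.05091622,  0.01223216, -0.07998202, -0.07325634,
       -0.01993211, -0.07680441]), 'joint_torque': array([-1.57438120e-05, -5.69380581e+01, -5.81104428e+00, -2.81333578e+01,
        1.25575953e-02,  1.89000391e-03, -9.54562296e-07]), 'eef_pos': array([ 0.22155007, -0.61106521,  0.40470839]), 'eef_rot': array([[ 9.40124715e-01,  3.40830632e-01,  2.58821547e-05],
       [ 3.40830632e-01, -9.40124715e-01, -4.01493433e-06],
       [ 2.29640407e-05,  1.25959701e-05, -1.00000000e+00]]), 'force': array([-0.60035805, -0.92188131, -0.01860329]), 'moment': array([ 0.02843732,  0.06159069, -0.04027848]), 'gripper_force': 0.0, 'grip_width': 0.08528490948163855}
```

View pics/top0.png

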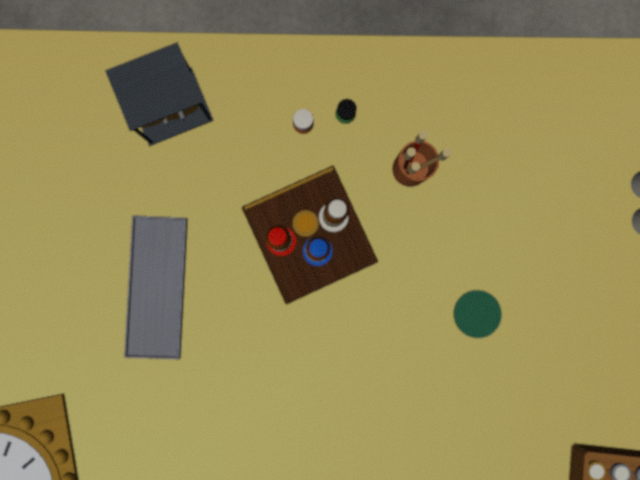

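View pics/scene0.png

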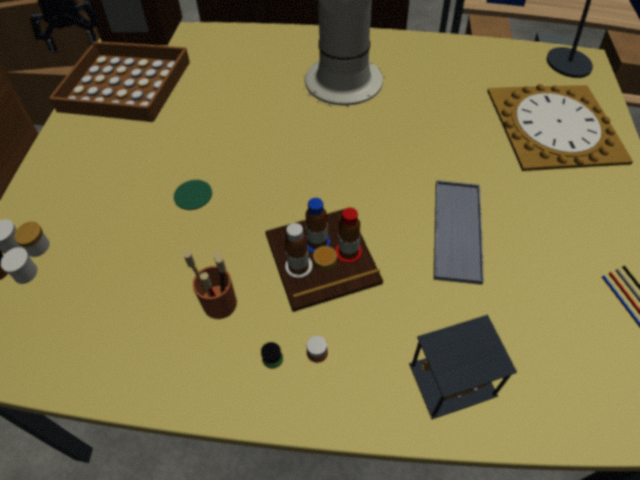

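The top view shows the bottles (caps at red 278,238, blue 318,248, white 337,209), the tin at 305,223, tray at 157,287, mat at 478,313 and pot at 417,162. The scene view shows the same things, with nothing standing between stand and tray. Next I measure them from both views.

```bash
cat >> h.py <<'E'
def ray(c,uv):
    p=camera_params(c); f=240/np.tan(np.radians(p["vertical_fov"]/2))
    K=np.array([[f,0,p["cx"]],[0,f,p["cy"]],[0,0,1]])
    a,b=cv2.undistortPoints(np.float64([[uv]]),K,np.array([p["k1"],0,0,0,0.]),None,None,None)[0,0] if 0 else cv2.undistortPoints(np.float64([[uv]]),K,np.array([p["k1"],0,0,0,0.]))[0,0]
    return p["xyz"],p["attitude"]@np.array([a,-b,-1])
def atz(c,uv,z):
    o,d=ray(c,uv); return o+d*(z-o[2])/d[2]
def tri(A,B):
    (o1,d1),(o2,d2)=A,B
    s=np.linalg.lstsq(np.c_[d1,-d2],o2-o1,rcond=None)[0]
    p,q=o1+s[0]*d1,o2+s[1]*d2; return (p+q)/2,np.linalg.norm(p-q)
def cen(m):
    c=max(cv2.findContours(m.astype(np.uint8),0,2)[0],key=cv2.contourArea)
    M=cv2.moments(c); return np.array([M["m10"]/M["m00"],M["m01"]/M["m00"]]),c
def plan(x,y,z,psi=None):
    s=state(); R=s["eef_rot"]; p0=np.degrees(np.arctan2(R[1,0],R[0,0]))
    psi=p0 if psi is None else psi; az=-np.radians((psi-p0+180)%360-180)
    c,n=np.cos(np.radians(psi)),np.sin(np.radians(psi)); d=np.array([x,y,z])-s["eef_pos"]
    print("psi",p0.round(2),"az",az.round(3),"then t",(1000*np.array([[c,n,0],[n,-c,0],[0,0,-1]])@d).round(1),"len",(1000*np.linalg.norm(d)).round(0))
E
sed -i 's/ if 0 else.*//;s/,None,None,None)/)/' h.py
python3 - <<'E'
from h import *
im={c:snapshot(c) for c in("scene","top")}
cc={}
for c in im:
  for t in["tin","mat","tray","bottle_white","bottle_blue","bottle_red","pad_white","pad_blue","pad_red"]:
    r=trace(c,t)
    for d in r[:2]:
        m=d["mask"]; k,ct=cen(m); cc.setdefault((c,t),k); print(c,t,round(d["p"],2),k.round(1),cv2.boundingRect(ct),m.sum())
    if t in("tray",): print(cv2.minAreaRect(cen(r[0]["mask"])[1]))
for t in["tin","mat","tray"]:
    print(t,tri(ray("scene",cc["scene",t]),ray("top",cc["top",t])), atz("top",cc["top",t],{"tin":.041,"mat":.003,"tray":.008}[t]))
# caps by colour
roi={"top":{"red":(278,238),"blue":(318,248),"white":(337,209)},"scene":{"red":(350,214),"blue":(316,204),"white":(295,231)}}
for n in("red","blue","white"):
    P={}
    for c in im:
        u,v=roi[c][n]; h=cv2.cvtColor(im[c],cv2.COLOR_BGR2HSV).astype(int); H,S,V=h[...,0],h[...,1],h[...,2]
        m={"red":((H<8)|(H>172))&(S>190)&(V>100),"blue":(H>100)&(H<130)&(S>150)&(V>80),"white":(S<70)&(V>140)}[n]
        w=np.zeros(m.shape,bool); w[v-14:v+15,u-14:u+15]=1
        k,ct=cen(m&w); P[c]=k; print(n,c,k.round(1),cv2.boundingRect(ct),cv2.contourArea(ct), atz(c,k,.143 if c=="top" else .138).round(4))
    print(tri(ray("scene",P["scene"]),ray("top",P["top"])))
cv2.imwrite("pics/crop.png",cv2.resize(np.hstack([im["top"][160:310,230:390],im["scene"][190:310,255:395].repeat(1,0)[:0] if 0 else cv2.copyMakeBorder(im["scene"][190:310,255:395],0,30,0,0,0)]),None,fx=2.6,fy=2.6,interpolation=2))
E
```

```text
scene tin 0.76 [324.8 259. ] (313, 246, 25, 27) 550
scene mat 0.91 [192.2 194. ] (173, 179, 39, 31) 948
scene tray 0.55 [457.7 232.6] (434, 180, 50, 105) 4688
((458.5, 232.0), (104.0, 49.0), 90.0)
scene bottle_white 0.62 [296.4 250.2] (285, 224, 24, 51) 973
scene bottle_blue 0.71 [316.  224.2] (306, 198, 22, 51) 899
scene bottle_red 0.96 [348.8 234.3] (338, 208, 23, 52) 979
scene pad_white 0.56 [298.9 271.2] (285, 261, 27, 17) 128
scene pad_blue 0.41 [327.8 241.5] (327, 239, 3, 6) 22
scene pad_blue 0.22 [214.2 288.1] (184, 251, 53, 69) 2015
top tin 0.57 [305.5 223. ] (293, 210, 26, 27) 531
top mat 0.89 [476.8 313.2] (453, 290, 48, 48) 1856
top mat 0.27 [305.1 222.7] (293, 210, 26, 27) 544
top tray 0.88 [155.6 287.2] (124, 216, 64, 143) 7960
top tray 0.34 [335.1 212. ] (323, 198, 26, 29) 577
((155.57574462890625, 287.4217529296875), (57.04582214355469, 143.7501983642578), 3.1449575424194336)
top bottle_white 0.83 [335.  212.1] (323, 198, 26, 29) 588
top bottle_blue 0.65 [317.5 248.1] (306, 235, 25, 27) 517
top bottle_red 0.9 [278.7 237.8] (266, 225, 26, 26) 529
top pad_white 0.53 [330
[... 569 characters left out ...]
8     ]
red scene [349.6 213.2] (343, 208, 14, 11) 111.0 [0.5779 0.0587 0.138 ]
red top [276.8 236.2] (268, 227, 19, 19) 237.0 [0.5785 0.059  0.143 ]
(array([0.57877186, 0.05896084, 0.13914301]), np.float64(0.0004250973523503933))
blue scene [315.1 203.6] (309, 199, 13, 11) 99.5 [ 0.5611 -0.0079  0.138 ]
blue top [318.3 247.4] (310, 239, 18, 18) 231.5 [ 0.5607 -0.0083  0.143 ]
(array([ 0.56089331, -0.00816333,  0.13775708]), np.float64(0.0005370698083298434))
white scene [294.1 228.6] (288, 223, 14, 12) 112.5 [ 0.6229 -0.0391  0.138 ]
white top [336.8 208.4] (329, 200, 17, 17) 198.0 [ 0.6245 -0.0381  0.143 ]
(array([ 0.62477749, -0.0384598 ,  0.1405116 ]), np.float64(0.00041614852842128034))
```

View pics/crop.png

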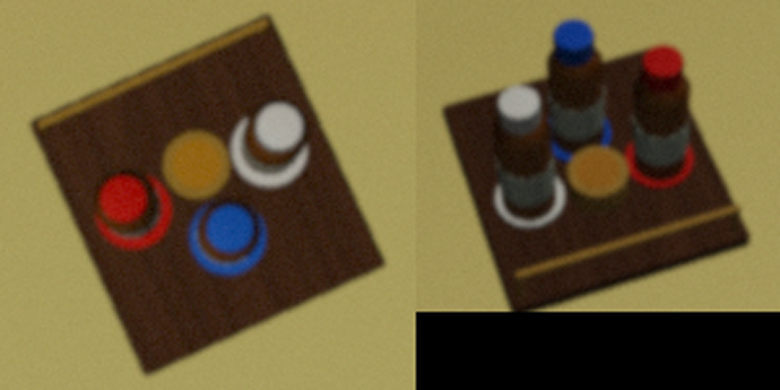

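```bash
python3 -m pendant '[{"claw":62,"az":-0.14},{"claw":62,"az":-0.14},{"claw":62,"az":-0.14},{"claw":62,"az":-0.14},{"claw":62,"az":-0.14},{"claw":62,"az":-0.14},{"claw":62,"az":-0.14},{"claw":62,"az":-0.14},{"claw":62,"az":-0.14},{"claw":62,"az":-0.14},{"claw":62,"az":-0.14},{"claw":62,"az":-0.11}]' 40; python3 -c "
from h import *
plan(.5785,.0588,.40,114.5);print(state()['q'].round(0))"
```

```text
psi 19.93 az -1.651 then t [461.5 602.6   4.7] len 759.0
[ 85.  29. -24.  89.  13.  65. -12.]schema error: expected keys claw, tx, ty, tz, ax, ay, az
```

```bash
python3 -m pendant '[{"claw":62,"tx":0,"ty":0,"tz":0,"ax":0,"ay":0,"az":-0.14},{"claw":62,"tx":0,"ty":0,"tz":0,"ax":0,"ay":0,"az":-0.14},{"claw":62,"tx":0,"ty":0,"tz":0,"ax":0,"ay":0,"az":-0.14},{"claw":62,"tx":0,"ty":0,"tz":0,"ax":0,"ay":0,"az":-0.14},{"claw":62,"tx":0,"ty":0,"tz":0,"ax":0,"ay":0,"az":-0.14},{"claw":62,"tx":0,"ty":0,"tz":0,"ax":0,"ay":0,"az":-0.14},{"claw":62,"tx":0,"ty":0,"tz":0,"ax":0,"ay":0,"az":-0.14},{"claw":62,"tx":0,"ty":0,"tz":0,"ax":0,"ay":0,"az":-0.14},{"claw":62,"tx":0,"ty":0,"tz":0,"ax":0,"ay":0,"az":-0.14},{"claw":62,"tx":0,"ty":0,"tz":0,"ax":0,"ay":0,"az":-0.14},{"claw":62,"tx":0,"ty":0,"tz":0,"ax":0,"ay":0,"az":-0.14},{"claw":62,"tx":0,"ty":0,"tz":0,"ax":0,"ay":0,"az":-0.11}]' 40; python3 -c "
from h import *
plan(.5785,.0588,.40,114.5);print(state()['q'].round(0))"
```

```text
time_s: 3.3
eef_pos: [0.2214, -0.6112, 0.4047]
eef_rot: [[-0.419, 0.908, -0.0], [0.908, 0.419, -0.0], [-0.0, -0.0, -1.0]]
force: [-0.4, -0.2, -1.1]
grip_width: 0.0619
gripper_force: 0.0
psi 114.76 az 0.005 then t [461.5 602.8   4.7] len 759.0
[ 98.  33. -45.  88.  25.  68.  74.]
```

```bash
python3 -m pendant '[{"claw":62,"tx":23,"ty":30,"tz":0,"ax":0,"ay":0,"az":0.005},{"claw":62,"tx":23,"ty":30,"tz":0,"ax":0,"ay":0,"az":0},{"claw":62,"tx":23,"ty":30,"tz":0,"ax":0,"ay":0,"az":0},{"claw":62,"tx":23,"ty":30,"tz":0,"ax":0,"ay":0,"az":0},{"claw":62,"tx":23,"ty":30,"tz":0,"ax":0,"ay":0,"az":0},{"claw":62,"tx":23,"ty":30,"tz":0,"ax":0,"ay":0,"az":0},{"claw":62,"tx":23,"ty":30,"tz":0,"ax":0,"ay":0,"az":0},{"claw":62,"tx":23,"ty":30,"tz":0,"ax":0,"ay":0,"az":0},{"claw":62,"tx":23,"ty":30,"tz":0,"ax":0,"ay":0,"az":0},{"claw":62,"tx":23,"ty":30,"tz":0,"ax":0,"ay":0,"az":0}]' >/dev/null;  python3 -m pendant '[{"claw":62,"tx":23,"ty":30,"tz":0,"ax":0,"ay":0,"az":0},{"claw":62,"tx":23,"ty":30,"tz":0,"ax":0,"ay":0,"az":0},{"claw":62,"tx":23,"ty":30,"tz":0,"ax":0,"ay":0,"az":0},{"claw":62,"tx":23,"ty":30,"tz":0,"ax":0,"ay":0,"az":0},{"claw":62,"tx":23,"ty":30,"tz":0,"ax":0,"ay":0,"az":0},{"claw":62,"tx":23,"ty":30,"tz":0,"ax":0,"ay":0,"az":0},{"claw":62,"tx":23,"ty":30,"tz":0,"ax":0,"ay":0,"az":0},{"claw":62,"tx":23,"ty":30,"tz":0,"ax":0,"ay":0,"az":0},{"claw":62,"tx":23,"ty":30,"tz":0,"ax":0,"ay":0,"az":0},{"claw":62,"tx":23,"ty":30,"tz":0,"ax":0,"ay":0,"az":0},{"claw":62,"tx":0,"ty":0,"tz":0,"ax":0,"ay":0,"az":0}]'; python3 -c "
from h import *
plan(.5785,.0588,.25,114.5);print(state()['q'].round(0))"
```

```text
time_s: 5.4
eef_pos: [0.5811, 0.0608, 0.4055]
eef_rot: [[-0.417, 0.909, 0.002], [0.909, 0.417, 0.005], [0.003, 0.004, -1.0]]
force: [0.4, 0.3, 0.4]
grip_width: 0.062
gripper_force: 0.0
psi 114.64 az 0.002 then t [ -0.7  -3.2 155.5] len 156.0
[ 32.  30. -54.  98.  26.  66.  -5.]
```

```bash
python3 -m pendant '[{"claw":62,"tx":0,"ty":0,"tz":20,"ax":0,"ay":0,"az":0},{"claw":62,"tx":0,"ty":0,"tz":20,"ax":0,"ay":0,"az":0},{"claw":62,"tx":0,"ty":0,"tz":0,"ax":0,"ay":0,"az":0}]';  python3 -c "
from h import *
plan(.5785,.0588,.25,114.5)"
```

```text
time_s: 5.7
eef_pos: [0.5792, 0.0534, 0.3622]
eef_rot: [[-0.409, 0.912, -0.005], [0.912, 0.409, -0.001], [0.001, -0.005, -1.0]]
force: [0.2, 0.3, 0.5]
grip_width: 0.0623
gripper_force: 0.0
psi 114.16 az -0.006 then t [  5.2   1.6 112.2] len 112.0
```

```bash
python3 -m pendant '[{"claw":62,"tx":0,"ty":0,"tz":0,"ax":0,"ay":0,"az":0},{"claw":62,"tx":0,"ty":0,"tz":0,"ax":0,"ay":0,"az":0},{"claw":62,"tx":0,"ty":0,"tz":0,"ax":0,"ay":0,"az":0}]';  python3 -c "
from h import *
plan(.5785,.0588,.25,114.5)"
```

```text
time_s: 6.0
eef_pos: [0.5807, 0.0544, 0.3659]
eef_rot: [[-0.409, 0.912, 0.002], [0.912, 0.409, 0.0], [-0.001, 0.002, -1.0]]
force: [0.3, 0.9, 0.5]
grip_width: 0.062
gripper_force: 0.0
psi 114.16 az -0.006 then t [  5.   -0.2 115.9] len 116.0
```

```bash
python3 -m pendant '[{"claw":62,"tx":5,"ty":0,"tz":0,"ax":0,"ay":0,"az":0},{"claw":62,"tx":0,"ty":0,"tz":16,"ax":0,"ay":0,"az":0},{"claw":62,"tx":0,"ty":0,"tz":20,"ax":0,"ay":0,"az":0},{"claw":62,"tx":0,"ty":0,"tz":20,"ax":0,"ay":0,"az":0},{"claw":62,"tx":0,"ty":0,"tz":20,"ax":0,"ay":0,"az":0},{"claw":62,"tx":0,"ty":0,"tz":20,"ax":0,"ay":0,"az":0},{"claw":62,"tx":0,"ty":0,"tz":12,"ax":0,"ay":0,"az":0},{"claw":62,"tx":0,"ty":0,"tz":8,"ax":0,"ay":0,"az":0},{"claw":62,"tx":0,"ty":0,"tz":0,"ax":0,"ay":0,"az":0},{"claw":62,"tx":0,"ty":0,"tz":0,"ax":0,"ay":0,"az":0},{"claw":62,"tx":0,"ty":0,"tz":0,"ax":0,"ay":0,"az":0},{"claw":62,"tx":0,"ty":0,"tz":0,"ax":0,"ay":0,"az":0}]';  python3 -c "
from h import *
plan(.5785,.0588,.25,114.5)"
```

```text
time_s: 7.2
eef_pos: [0.5787, 0.059, 0.2496]
eef_rot: [[-0.409, 0.912, 0.002], [0.912, 0.409, -0.0], [-0.001, 0.001, -1.0]]
force: [0.9, -0.8, -0.5]
grip_width: 0.062
gripper_force: 0.0
psi 114.17 az -0.006 then t [-0.1 -0.3 -0.4] len 1.0
```

```bash
python3 -m pendant '[{"claw":30,"tx":0,"ty":0,"tz":0,"ax":0,"ay":0,"az":0},{"claw":30,"tx":0,"ty":0,"tz":0,"ax":0,"ay":0,"az":0},{"claw":30,"tx":0,"ty":0,"tz":0,"ax":0,"ay":0,"az":0},{"claw":30,"tx":0,"ty":0,"tz":0,"ax":0,"ay":0,"az":0},{"claw":30,"tx":0,"ty":0,"tz":0,"ax":0,"ay":0,"az":0},{"claw":30,"tx":0,"ty":0,"tz":0,"ax":0,"ay":0,"az":0}]' 40; python3 -m pendant '[{"claw":30,"tx":0,"ty":0,"tz":-5,"ax":0,"ay":0,"az":0},{"claw":30,"tx":0,"ty":0,"tz":-10,"ax":0,"ay":0,"az":0},{"claw":30,"tx":0,"ty":0,"tz":-15,"ax":0,"ay":0,"az":0},{"claw":30,"tx":0,"ty":0,"tz":-15,"ax":0,"ay":0,"az":0},{"claw":30,"tx":0,"ty":0,"tz":-10,"ax":0,"ay":0,"az":0},{"claw":30,"tx":0,"ty":0,"tz":-5,"ax":0,"ay":0,"az":0},{"claw":30,"tx":0,"ty":0,"tz":0,"ax":0,"ay":0,"az":0},{"claw":30,"tx":0,"ty":0,"tz":0,"ax":0,"ay":0,"az":0}]'; python3 -c "
from h import *
plan(.566,.285,.237)"
```

```text
time_s: 7.8
eef_pos: [0.5787, 0.059, 0.2493]
eef_rot: [[-0.409, 0.912, 0.001], [0.912, 0.409, -0.0], [-0.001, 0.001, -1.0]]
force: [-0.7, -0.2, 4.8]
grip_width: 0.0413
gripper_force: 41.4
time_s: 8.6
eef_pos: [0.5781, 0.0587, 0.3085]
eef_rot: [[-0.409, 0.912, -0.0], [0.912, 0.409, -0.0], [-0.0, -0.0, -1.0]]
force: [-0.7, 0.4, -1.2]
grip_width: 0.0405
gripper_force: 40.7
psi 114.17 az -0.0 then t [211.4  81.6  71.5] len 238.0
```

```bash
python3 -m pendant '[{"claw":30,"tx":10,"ty":4,"tz":0,"ax":0,"ay":0,"az":0},{"claw":30,"tx":20,"ty":8,"tz":0,"ax":0,"ay":0,"az":0},{"claw":30,"tx":27,"ty":10,"tz":0,"ax":0,"ay":0,"az":0},{"claw":30,"tx":33,"ty":13,"tz":0,"ax":0,"ay":0,"az":0},{"claw":30,"tx":33,"ty":13,"tz":0,"ax":0,"ay":0,"az":0},{"claw":30,"tx":33,"ty":13,"tz":0,"ax":0,"ay":0,"az":0},{"claw":30,"tx":27,"ty":10,"tz":0,"ax":0,"ay":0,"az":0},{"claw":30,"tx":18,"ty":7,"tz":0,"ax":0,"ay":0,"az":0},{"claw":30,"tx":10,"ty":4,"tz":0,"ax":0,"ay":0,"az":0},{"claw":30,"tx":0,"ty":0,"tz":0,"ax":0,"ay":0,"az":0},{"claw":30,"tx":0,"ty":0,"tz":0,"ax":0,"ay":0,"az":0},{"claw":30,"tx":0,"ty":0,"tz":0,"ax":0,"ay":0,"az":0}]'; python3 -c "
from h import *
plan(.566,.285,.237)"
```

```text
time_s: 9.8
eef_pos: [0.5672, 0.2833, 0.3083]
eef_rot: [[-0.408, 0.913, -0.0], [0.913, 0.408, -0.002], [-0.001, -0.001, -1.0]]
force: [-0.5, -0.1, -2.3]
grip_width: 0.0412
gripper_force: 40.7
psi 114.06 az -0.0 then t [ 2.  -0.5 71.3] len 71.0
```

```bash
python3 -m pendant '[{"claw":30,"tx":2,"ty":0,"tz":10,"ax":0,"ay":0,"az":0},{"claw":30,"tx":0,"ty":0,"tz":18,"ax":0,"ay":0,"az":0},{"claw":30,"tx":0,"ty":0,"tz":18,"ax":0,"ay":0,"az":0},{"claw":30,"tx":0,"ty":0,"tz":10,"ax":0,"ay":0,"az":0},{"claw":30,"tx":0,"ty":0,"tz":6,"ax":0,"ay":0,"az":0},{"claw":30,"tx":0,"ty":0,"tz":4,"ax":0,"ay":0,"az":0},{"claw":30,"tx":0,"ty":0,"tz":3,"ax":0,"ay":0,"az":0},{"claw":30,"tx":0,"ty":0,"tz":2,"ax":0,"ay":0,"az":0},{"claw":30,"tx":0,"ty":0,"tz":0,"ax":0,"ay":0,"az":0},{"claw":30,"tx":0,"ty":0,"tz":0,"ax":0,"ay":0,"az":0}]'; python3 -c "
from h import *
plan(.566,.285,.237)"
```

```text
time_s: 10.8
eef_pos: [0.566, 0.287, 0.2382]
eef_rot: [[-0.41, 0.912, 0.001], [0.912, 0.41, 0.0], [-0.0, 0.001, -1.0]]
force: [-0.6, -0.2, -2.8]
grip_width: 0.0409
gripper_force: 40.7
psi 114.18 az -0.0 then t [-1.8 -0.8  1.2] len 2.0
```

```bash
python3 -m pendant '[{"claw":30,"tx":0,"ty":0,"tz":1,"ax":0,"ay":0,"az":0},{"claw":30,"tx":0,"ty":0,"tz":1,"ax":0,"ay":0,"az":0},{"claw":30,"tx":0,"ty":0,"tz":0,"ax":0,"ay":0,"az":0},{"claw":30,"tx":0,"ty":0,"tz":0,"ax":0,"ay":0,"az":0}]';python3 -m pendant '[{"claw":30,"tx":0,"ty":0,"tz":0.7,"ax":0,"ay":0,"az":0},{"claw":30,"tx":0,"ty":0,"tz":0,"ax":0,"ay":0,"az":0},{"claw":30,"tx":0,"ty":0,"tz":0,"ax":0,"ay":0,"az":0}]'
```

```text
time_s: 11.2
eef_pos: [0.5658, 0.2869, 0.2357]
eef_rot: [[-0.41, 0.912, 0.0], [0.912, 0.41, -0.0], [-0.0, 0.0, -1.0]]
force: [0.5, 0.1, -2.1]
grip_width: 0.0408
gripper_force: 40.7
time_s: 11.5
eef_pos: [0.5659, 0.287, 0.2354]
eef_rot: [[-0.41, 0.912, 0.0], [0.912, 0.41, 0.0], [-0.0, 0.0, -1.0]]
force: [-1.5, -0.2, 3.1]
grip_width: 0.0405
gripper_force: 41.0
```

```bash
python3 -m pendant '[{"claw":60,"tx":0,"ty":0,"tz":0,"ax":0,"ay":0,"az":0},{"claw":60,"tx":0,"ty":0,"tz":0,"ax":0,"ay":0,"az":0},{"claw":60,"tx":0,"ty":0,"tz":0,"ax":0,"ay":0,"az":0},{"claw":60,"tx":0,"ty":0,"tz":-8,"ax":0,"ay":0,"az":0},{"claw":60,"tx":0,"ty":0,"tz":-22,"ax":0,"ay":0,"az":0},{"claw":60,"tx":0,"ty":0,"tz":-30,"ax":0,"ay":0,"az":0},{"claw":60,"tx":0,"ty":0,"tz":-30,"ax":0,"ay":0,"az":0},{"claw":60,"tx":0,"ty":0,"tz":-20,"ax":0,"ay":0,"az":0},{"claw":60,"tx":0,"ty":0,"tz":-12,"ax":0,"ay":0,"az":0},{"claw":60,"tx":0,"ty":0,"tz":0,"ax":0,"ay":0,"az":0},{"claw":60,"tx":0,"ty":0,"tz":0,"ax":0,"ay":0,"az":0}]'; python3 -c "
from h import *
plan(.5608,-.0082,.25)
i=snapshot('scene');cv2.imwrite('pics/s1.png',i[120:400,200:520])"
```

```text
time_s: 12.6
eef_pos: [0.5657, 0.2866, 0.3564]
eef_rot: [[-0.409, 0.912, -0.0], [0.912, 0.409, -0.001], [-0.0, -0.001, -1.0]]
force: [-0.4, -0.7, -0.9]
grip_width: 0.06
gripper_force: 0.0
psi 114.17 az -0.0 then t [-266.9 -125.2  106.4] len 313.0
```

View pics/s1.png

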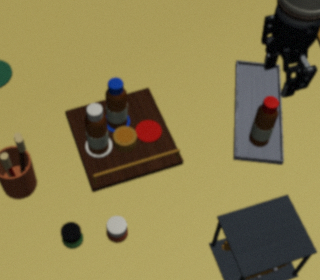

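The red bottle stands upright in the far end of the tray (about 463,240 in the full picture), and the red pad is bare. Next is the blue bottle.

```bash
python3 -m pendant '[{"claw":60,"tx":-15,"ty":-7,"tz":0,"ax":0,"ay":0,"az":0},{"claw":60,"tx":-30,"ty":-14,"tz":0,"ax":0,"ay":0,"az":0},{"claw":60,"tx":-36,"ty":-17,"tz":0,"ax":0,"ay":0,"az":0},{"claw":60,"tx":-36,"ty":-17,"tz":0,"ax":0,"ay":0,"az":0},{"claw":60,"tx":-36,"ty":-17,"tz":0,"ax":0,"ay":0,"az":0},{"claw":60,"tx":-36,"ty":-17,"tz":0,"ax":0,"ay":0,"az":0},{"claw":60,"tx":-34,"ty":-16,"tz":0,"ax":0,"ay":0,"az":0},{"claw":60,"tx":-26,"ty":-12,"tz":0,"ax":0,"ay":0,"az":0},{"claw":60,"tx":-18,"ty":-8,"tz":0,"ax":0,"ay":0,"az":0},{"claw":60,"tx":0,"ty":0,"tz":0,"ax":0,"ay":0,"az":0},{"claw":60,"tx":0,"ty":0,"tz":0,"ax":0,"ay":0,"az":0},{"claw":60,"tx":0,"ty":0,"tz":0,"ax":0,"ay":0,"az":0}]'; python3 -c "
from h import *
plan(.5608,-.0082,.25)"
```

```text
time_s: 13.85
eef_pos: [0.5609, -0.0062, 0.3567]
eef_rot: [[-0.412, 0.911, -0.001], [0.911, 0.412, 0.001], [0.001, -0.0, -1.0]]
force: [-0.7, -1.1, 0.3]
grip_width: 0.06
gripper_force: 0.0
psi 114.3 az -0.0 then t [ -1.7  -0.9 106.7] len 107.0
```

```bash
python3 -m pendant '[{"claw":60,"tx":-1.7,"ty":-1,"tz":7,"ax":0,"ay":0,"az":0},{"claw":60,"tx":0,"ty":0,"tz":20,"ax":0,"ay":0,"az":0},{"claw":60,"tx":0,"ty":0,"tz":20,"ax":0,"ay":0,"az":0},{"claw":60,"tx":0,"ty":0,"tz":20,"ax":0,"ay":0,"az":0},{"claw":60,"tx":0,"ty":0,"tz":20,"ax":0,"ay":0,"az":0},{"claw":60,"tx":0,"ty":0,"tz":12,"ax":0,"ay":0,"az":0},{"claw":60,"tx":0,"ty":0,"tz":8,"ax":0,"ay":0,"az":0},{"claw":60,"tx":0,"ty":0,"tz":0,"ax":0,"ay":0,"az":0},{"claw":60,"tx":0,"ty":0,"tz":0,"ax":0,"ay":0,"az":0},{"claw":60,"tx":0,"ty":0,"tz":0,"ax":0,"ay":0,"az":0},{"claw":60,"tx":0,"ty":0,"tz":0,"ax":0,"ay":0,"az":0}]'; python3 -m pendant '[{"claw":30,"tx":0,"ty":0,"tz":0,"ax":0,"ay":0,"az":0},{"claw":30,"tx":0,"ty":0,"tz":0,"ax":0,"ay":0,"az":0},{"claw":30,"tx":0,"ty":0,"tz":0,"ax":0,"ay":0,"az":0},{"claw":30,"tx":0,"ty":0,"tz":0,"ax":0,"ay":0,"az":0},{"claw":30,"tx":0,"ty":0,"tz":0,"ax":0,"ay":0,"az":0},{"claw":30,"tx":0,"ty":0,"tz":0,"ax":0,"ay":0,"az":0}]' 40; python3 -m pendant '[{"claw":30,"tx":0,"ty":0,"tz":-5,"ax":0,"ay":0,"az":0},{"claw":30,"tx":0,"ty":0,"tz":-10,"ax":0,"ay":0,"az":0},{"claw":30,"tx":0,"ty":0,"tz":-15,"ax":0,"ay":0,"az":0},{"claw":30,"tx":0,"ty":0,"tz":-15,"ax":0,"ay":0,"az":0},{"claw":30,"tx":0,"ty":0,"tz":-10,"ax":0,"ay":0,"az":0},{"claw":30,"tx":0,"ty":0,"tz":-5,"ax":0,"ay":0,"az":0},{"claw":30,"tx":0,"ty":0,"tz":0,"ax":0,"ay":0,"az":0},{"claw":30,"tx":0,"ty":0,"tz":0,"ax":0,"ay":0,"az":0}]'; python3 -c "
from h import *
plan(.491,.288,.236)"
```

```text
time_s: 14.95
eef_pos: [0.5614, -0.0098, 0.2508]
eef_rot: [[-0.409, 0.912, 0.001], [0.912, 0.409, -0.0], [-0.001, 0.001, -1.0]]
force: [-0.4, -0.1, -1.0]
grip_width: 0.06
gripper_force: 0.0
time_s: 15.55
eef_pos: [0.5613, -0.0099, 0.2507]
eef_rot: [[-0.41, 0.912, 0.001], [0.912, 0.41, -0.0], [-0.001, 0.001, -1.0]]
force: [-0.2, -0.1, 5.3]
grip_width: 0.0411
gripper_force: 40.5
time_s: 16.35
eef_pos: [0.5608, -0.01, 0.3099]
eef_rot: [[-0.409, 0.912, -0.0], [0.912, 0.409, -0.0], [-0.0, -0.0, -1.0]]
force: [0.3, 0.5, -1.5]
grip_width: 0.0407
gripper_force: 40.8
psi 114.17 az -0.0 then t [300.5  58.3  73.9] len 315.0
```

```bash
python3 -m pendant '[{"claw":30,"tx":12,"ty":2,"tz":0,"ax":0,"ay":0,"az":0},{"claw":30,"tx":24,"ty":5,"tz":0,"ax":0,"ay":0,"az":0},{"claw":30,"tx":34,"ty":7,"tz":0,"ax":0,"ay":0,"az":0},{"claw":30,"tx":38,"ty":7,"tz":0,"ax":0,"ay":0,"az":0},{"claw":30,"tx":38,"ty":7,"tz":0,"ax":0,"ay":0,"az":0},{"claw":30,"tx":38,"ty":7,"tz":0,"ax":0,"ay":0,"az":0},{"claw":30,"tx":38,"ty":7,"tz":0,"ax":0,"ay":0,"az":0},{"claw":30,"tx":34,"ty":7,"tz":0,"ax":0,"ay":0,"az":0},{"claw":30,"tx":26,"ty":5,"tz":0,"ax":0,"ay":0,"az":0},{"claw":30,"tx":18,"ty":4,"tz":0,"ax":0,"ay":0,"az":0},{"claw":30,"tx":0,"ty":0,"tz":0,"ax":0,"ay":0,"az":0},{"claw":30,"tx":0,"ty":0,"tz":0,"ax":0,"ay":0,"az":0}]' >/dev/null; python3 -m pendant '[{"claw":30,"tx":0,"ty":0,"tz":0,"ax":0,"ay":0,"az":0},{"claw":30,"tx":0,"ty":0,"tz":10,"ax":0,"ay":0,"az":0},{"claw":30,"tx":0,"ty":0,"tz":18,"ax":0,"ay":0,"az":0},{"claw":30,"tx":0,"ty":0,"tz":10,"ax":0,"ay":0,"az":0},{"claw":30,"tx":0,"ty":0,"tz":0,"ax":0,"ay":0,"az":0},{"claw":30,"tx":0,"ty":0,"tz":0,"ax":0,"ay":0,"az":0},{"claw":30,"tx":0,"ty":0,"tz":0,"ax":0,"ay":0,"az":0}]' ;python3 -c "
from h import *
plan(.491,.288,.2367)"
```

```text
time_s: 18.25
eef_pos: [0.4911, 0.2879, 0.2723]
eef_rot: [[-0.41, 0.912, 0.0], [0.912, 0.41, 0.001], [0.0, 0.001, -1.0]]
force: [0.2, 0.5, -1.9]
grip_width: 0.0409
gripper_force: 40.8
psi 114.19 az -0.0 then t [ 0.1 -0.1 35.6] len 36.0
```

```bash
python3 -m pendant '[{"claw":30,"tx":0,"ty":0,"tz":10,"ax":0,"ay":0,"az":0},{"claw":30,"tx":0,"ty":0,"tz":10,"ax":0,"ay":0,"az":0},{"claw":30,"tx":0,"ty":0,"tz":7,"ax":0,"ay":0,"az":0},{"claw":30,"tx":0,"ty":0,"tz":4,"ax":0,"ay":0,"az":0},{"claw":30,"tx":0,"ty":0,"tz":2,"ax":0,"ay":0,"az":0},{"claw":30,"tx":0,"ty":0,"tz":1.5,"ax":0,"ay":0,"az":0},{"claw":30,"tx":0,"ty":0,"tz":1,"ax":0,"ay":0,"az":0},{"claw":30,"tx":0,"ty":0,"tz":0,"ax":0,"ay":0,"az":0},{"claw":30,"tx":0,"ty":0,"tz":0,"ax":0,"ay":0,"az":0},{"claw":30,"tx":0,"ty":0,"tz":0,"ax":0,"ay":0,"az":0}]'
```

```text
time_s: 19.25
eef_pos: [0.4911, 0.2877, 0.2368]
eef_rot: [[-0.41, 0.912, 0.0], [0.912, 0.41, 0.0], [0.0, 0.001, -1.0]]
force: [-0.2, 1.0, -1.3]
grip_width: 0.0411
gripper_force: 40.9
```

Next I lower it 0.8 mm, release and lift.

```bash
python3 -m pendant '[{"claw":30,"tx":0,"ty":0,"tz":0.8,"ax":0,"ay":0,"az":0},{"claw":30,"tx":0,"ty":0,"tz":0,"ax":0,"ay":0,"az":0},{"claw":30,"tx":0,"ty":0,"tz":0,"ax":0,"ay":0,"az":0}]'; python3 -m pendant '[{"claw":58,"tx":0,"ty":0,"tz":0,"ax":0,"ay":0,"az":0},{"claw":58,"tx":0,"ty":0,"tz":0,"ax":0,"ay":0,"az":0},{"claw":58,"tx":0,"ty":0,"tz":0,"ax":0,"ay":0,"az":0},{"claw":58,"tx":0,"ty":0,"tz":-8,"ax":0,"ay":0,"az":0},{"claw":58,"tx":0,"ty":0,"tz":-22,"ax":0,"ay":0,"az":0},{"claw":58,"tx":0,"ty":0,"tz":-30,"ax":0,"ay":0,"az":0},{"claw":58,"tx":0,"ty":0,"tz":-30,"ax":0,"ay":0,"az":0},{"claw":60,"tx":0,"ty":0,"tz":-20,"ax":0,"ay":0,"az":0},{"claw":60,"tx":0,"ty":0,"tz":-12,"ax":0,"ay":0,"az":0},{"claw":60,"tx":0,"ty":0,"tz":0,"ax":0,"ay":0,"az":0},{"claw":60,"tx":0,"ty":0,"tz":0,"ax":0,"ay":0,"az":0}]'; python3 -c "
from h import *
plan(.6245,-.0385,.25)"
```

```text
time_s: 19.55
eef_pos: [0.4911, 0.2879, 0.2367]
eef_rot: [[-0.41, 0.912, 0.001], [0.912, 0.41, -0.0], [-0.0, 0.001, -1.0]]
force: [-1.4, -0.7, 6.7]
grip_width: 0.0412
gripper_force: 41.6
time_s: 20.65
eef_pos: [0.4909, 0.2872, 0.3571]
eef_rot: [[-0.409, 0.912, -0.0], [0.912, 0.409, -0.001], [-0.0, -0.001, -1.0]]
force: [-1.0, -0.5, 0.4]
grip_width: 0.0604
gripper_force: 0.0
psi 114.17 az -0.0 then t [-351.9  -11.4  107.1] len 368.0
```

```bash
python3 -m pendant '[{"claw":60,"tx":-15,"ty":-1,"tz":0,"ax":0,"ay":0,"az":0},{"claw":60,"tx":-30,"ty":-1,"tz":0,"ax":0,"ay":0,"az":0},{"claw":60,"tx":-40,"ty":-1,"tz":0,"ax":0,"ay":0,"az":0},{"claw":60,"tx":-40,"ty":-1,"tz":0,"ax":0,"ay":0,"az":0},{"claw":60,"tx":-40,"ty":-1,"tz":0,"ax":0,"ay":0,"az":0},{"claw":60,"tx":-40,"ty":-1,"tz":0,"ax":0,"ay":0,"az":0},{"claw":60,"tx":-40,"ty":-1,"tz":0,"ax":0,"ay":0,"az":0},{"claw":60,"tx":-40,"ty":-1,"tz":0,"ax":0,"ay":0,"az":0},{"claw":60,"tx":-34,"ty":-1,"tz":0,"ax":0,"ay":0,"az":0},{"claw":60,"tx":-21,"ty":-1,"tz":0,"ax":0,"ay":0,"az":0},{"claw":60,"tx":-12,"ty":-1,"tz":0,"ax":0,"ay":0,"az":0}]' >/dev/null; python3 -m pendant '[{"claw":60,"tx":0,"ty":0,"tz":0,"ax":0,"ay":0,"az":0},{"claw":60,"tx":0,"ty":0,"tz":0,"ax":0,"ay":0,"az":0},{"claw":60,"tx":0,"ty":0,"tz":0,"ax":0,"ay":0,"az":0},{"claw":60,"tx":0,"ty":0,"tz":0,"ax":0,"ay":0,"az":0}]'; python3 -c "
from h import *
plan(.6245,-.0385,.25)"
```

```text
time_s: 22.15
eef_pos: [0.6248, -0.0363, 0.3579]
eef_rot: [[-0.412, 0.911, 0.0], [0.911, 0.412, 0.0], [0.0, 0.0, -1.0]]
force: [0.1, -0.4, 0.3]
grip_width: 0.0605
gripper_force: 0.0
psi 114.34 az -0.0 then t [ -1.9  -1.2 107.9] len 108.0
```

```bash
python3 -m pendant '[{"claw":60,"tx":-1.9,"ty":-1,"tz":8,"ax":0,"ay":0,"az":0},{"claw":60,"tx":0,"ty":0,"tz":20,"ax":0,"ay":0,"az":0},{"claw":60,"tx":0,"ty":0,"tz":20,"ax":0,"ay":0,"az":0},{"claw":60,"tx":0,"ty":0,"tz":20,"ax":0,"ay":0,"az":0},{"claw":60,"tx":0,"ty":0,"tz":20,"ax":0,"ay":0,"az":0},{"claw":60,"tx":0,"ty":0,"tz":12,"ax":0,"ay":0,"az":0},{"claw":60,"tx":0,"ty":0,"tz":8,"ax":0,"ay":0,"az":0},{"claw":60,"tx":0,"ty":0,"tz":0,"ax":0,"ay":0,"az":0},{"claw":60,"tx":0,"ty":0,"tz":0,"ax":0,"ay":0,"az":0},{"claw":60,"tx":0,"ty":0,"tz":0,"ax":0,"ay":0,"az":0},{"claw":60,"tx":0,"ty":0,"tz":0,"ax":0,"ay":0,"az":0}]'; python3 -m pendant '[{"claw":30,"tx":0,"ty":0,"tz":0,"ax":0,"ay":0,"az":0},{"claw":30,"tx":0,"ty":0,"tz":0,"ax":0,"ay":0,"az":0},{"claw":30,"tx":0,"ty":0,"tz":0,"ax":0,"ay":0,"az":0},{"claw":30,"tx":0,"ty":0,"tz":0,"ax":0,"ay":0,"az":0},{"claw":30,"tx":0,"ty":0,"tz":0,"ax":0,"ay":0,"az":0},{"claw":30,"tx":0,"ty":0,"tz":0,"ax":0,"ay":0,"az":0}]' 40; python3 -m pendant '[{"claw":30,"tx":0,"ty":0,"tz":-5,"ax":0,"ay":0,"az":0},{"claw":30,"tx":0,"ty":0,"tz":-10,"ax":0,"ay":0,"az":0},{"claw":30,"tx":0,"ty":0,"tz":-15,"ax":0,"ay":0,"az":0},{"claw":30,"tx":0,"ty":0,"tz":-15,"ax":0,"ay":0,"az":0},{"claw":30,"tx":0,"ty":0,"tz":-10,"ax":0,"ay":0,"az":0},{"claw":30,"tx":0,"ty":0,"tz":-5,"ax":0,"ay":0,"az":0},{"claw":30,"tx":0,"ty":0,"tz":0,"ax":0,"ay":0,"az":0},{"claw":30,"tx":0,"ty":0,"tz":0,"ax":0,"ay":0,"az":0}]'; python3 -c "
from h import *
plan(.416,.291,.236)"
```

```text
time_s: 23.25
eef_pos: [0.6254, -0.0401, 0.2506]
eef_rot: [[-0.41, 0.912, 0.002], [0.912, 0.41, -0.0], [-0.001, 0.001, -1.0]]
force: [-0.1, -0.2, 0.0]
grip_width: 0.0596
gripper_force: 0.0
time_s: 23.85
eef_pos: [0.6254, -0.0402, 0.2504]
eef_rot: [[-0.41, 0.912, 0.001], [0.912, 0.41, -0.0], [-0.001, 0.001, -1.0]]
force: [0.6, -0.1, 5.5]
grip_width: 0.0409
gripper_force: 41.3
time_s: 24.65
eef_pos: [0.6248, -0.0404, 0.3095]
eef_rot: [[-0.409, 0.912, -0.0], [0.912, 0.409, -0.0], [-0.0, -0.0, -1.0]]
force: [-0.5, -0.3, -1.6]
grip_width: 0.041
gripper_force: 40.7
psi 114.17 az -0.0 then t [387.8 -54.8  73.5] len 398.0
```

```bash
python3 -m pendant '[{"claw":30,"tx":12,"ty":-4,"tz":0,"ax":0,"ay":0,"az":0},{"claw":30,"tx":26,"ty":-8,"tz":0,"ax":0,"ay":0,"az":0},{"claw":30,"tx":36,"ty":-11,"tz":0,"ax":0,"ay":0,"az":0},{"claw":30,"tx":38,"ty":-12,"tz":0,"ax":0,"ay":0,"az":0},{"claw":30,"tx":38,"ty":-12,"tz":0,"ax":0,"ay":0,"az":0},{"claw":30,"tx":38,"ty":-12,"tz":0,"ax":0,"ay":0,"az":0},{"claw":30,"tx":38,"ty":-12,"tz":0,"ax":0,"ay":0,"az":0},{"claw":30,"tx":36,"ty":-11,"tz":0,"ax":0,"ay":0,"az":0},{"claw":30,"tx":32,"ty":-9,"tz":0,"ax":0,"ay":0,"az":0},{"claw":30,"tx":24,"ty":-7,"tz":0,"ax":0,"ay":0,"az":0},{"claw":30,"tx":0,"ty":0,"tz":0,"ax":0,"ay":0,"az":0}]' ; python3 -m pendant '[{"claw":30,"tx":18,"ty":11,"tz":0,"ax":0,"ay":0,"az":0},{"claw":30,"tx":20,"ty":12,"tz":0,"ax":0,"ay":0,"az":0},{"claw":30,"tx":18,"ty":11,"tz":0,"ax":0,"ay":0,"az":0},{"claw":30,"tx":13,"ty":9,"tz":0,"ax":0,"ay":0,"az":0},{"claw":30,"tx":0,"ty":0,"tz":0,"ax":0,"ay":0,"az":0},{"claw":30,"tx":0,"ty":0,"tz":0,"ax":0,"ay":0,"az":0},{"claw":30,"tx":0,"ty":0,"tz":20,"ax":0,"ay":0,"az":0},{"claw":30,"tx":0,"ty":0,"tz":20,"ax":0,"ay":0,"az":0},{"claw":30,"tx":0,"ty":0,"tz":0,"ax":0,"ay":0,"az":0},{"claw":30,"tx":0,"ty":0,"tz":0,"ax":0,"ay":0,"az":0},{"claw":30,"tx":0,"ty":0,"tz":0,"ax":0,"ay":0,"az":0}]' ;python3 -c "
from h import *
plan(.416,.291,.2364)"
```

```text
time_s: 25.75
eef_pos: [0.4016, 0.2129, 0.3096]
eef_rot: [[-0.416, 0.909, -0.001], [0.909, 0.416, 0.001], [0.001, -0.001, -1.0]]
force: [-0.2, -0.4, -1.8]
grip_width: 0.0408
gripper_force: 40.7
time_s: 26.85
eef_pos: [0.4166, 0.2902, 0.2705]
eef_rot: [[-0.409, 0.912, 0.001], [0.912, 0.409, 0.0], [-0.0, 0.001, -1.0]]
force: [0.7, 0.6, -1.7]
grip_width: 0.0406
gripper_force: 40.9
psi 114.15 az -0.0 then t [ 1.  -0.2 34.1] len 34.0
```

```bash
python3 -m pendant '[{"claw":30,"tx":0,"ty":0,"tz":10,"ax":0,"ay":0,"az":0},{"claw":30,"tx":0,"ty":0,"tz":10,"ax":0,"ay":0,"az":0},{"claw":30,"tx":0,"ty":0,"tz":6,"ax":0,"ay":0,"az":0},{"claw":30,"tx":0,"ty":0,"tz":4,"ax":0,"ay":0,"az":0},{"claw":30,"tx":0,"ty":0,"tz":2,"ax":0,"ay":0,"az":0},{"claw":30,"tx":0,"ty":0,"tz":1.5,"ax":0,"ay":0,"az":0},{"claw":30,"tx":0,"ty":0,"tz":1,"ax":0,"ay":0,"az":0},{"claw":30,"tx":0,"ty":0,"tz":0.5,"ax":0,"ay":0,"az":0},{"claw":30,"tx":0,"ty":0,"tz":0,"ax":0,"ay":0,"az":0},{"claw":30,"tx":0,"ty":0,"tz":0,"ax":0,"ay":0,"az":0},{"claw":30,"tx":0,"ty":0,"tz":0,"ax":0,"ay":0,"az":0}]'
```

```text
time_s: 27.95
eef_pos: [0.416, 0.2907, 0.2363]
eef_rot: [[-0.41, 0.912, 0.001], [0.912, 0.41, -0.001], [-0.002, 0.0, -1.0]]
force: [-4.1, -3.9, 16.1]
grip_width: 0.0406
gripper_force: 43.0
```

```bash
python3 -m pendant '[{"claw":58,"tx":0,"ty":0,"tz":-0.4,"ax":0,"ay":0,"az":0},{"claw":58,"tx":0,"ty":0,"tz":0,"ax":0,"ay":0,"az":0},{"claw":58,"tx":0,"ty":0,"tz":0,"ax":0,"ay":0,"az":0},{"claw":58,"tx":0,"ty":0,"tz":-8,"ax":0,"ay":0,"az":0},{"claw":58,"tx":0,"ty":0,"tz":-22,"ax":0,"ay":0,"az":0},{"claw":58,"tx":0,"ty":0,"tz":-30,"ax":0,"ay":0,"az":0},{"claw":58,"tx":0,"ty":0,"tz":-30,"ax":0,"ay":0,"az":0},{"claw":70,"tx":0,"ty":0,"tz":-20,"ax":0,"ay":0,"az":0},{"claw":70,"tx":0,"ty":0,"tz":-12,"ax":0,"ay":0,"az":0},{"claw":70,"tx":0,"ty":0,"tz":0,"ax":0,"ay":0,"az":0},{"claw":70,"tx":0,"ty":0,"tz":0,"ax":0,"ay":0,"az":0}]'; cat > meas.py <<'E'
from h import *
im={c:snapshot(c) for c in("scene","top")}
P={}
for c in im:
    h=cv2.cvtColor(im[c],cv2.COLOR_BGR2HSV).astype(int); H,S,V=h[...,0],h[...,1],h[...,2]
    o={n:(camera_params(c)["xyz"]) for n in()}
    for n,X,m in(("red",(.5785,.0588),((H<8)|(H>172))&(S>170)&(V>70)),("blue",(.5608,-.0082),(H>100)&(H<130)&(S>120)&(V>60)),("white",(.6230,-.0382),(S<70)&(V>110)),("tin",(.609,.0128),(H>10)&(H<22)&(S>150)&(V>100))):
        g=np.array([[u,v] for u in range(200,400) for v in range(180,300)])if 0 else None
        # pixel of X by least distance on coarse grid
        p=camera_params(c); q=p["attitude"].T@(np.array([*X,.02])-p["xyz"]); f=240/np.tan(np.radians(p["vertical_fov"]/2))
        a,b=q[0]/-q[2],q[1]/q[2]; k=1+p["k1"]*(a*a+b*b); u,v=int(p["cx"]+f*k*a),int(p["cy"]+f*k*b)
        w=np.zeros(m.shape,bool); w[v-22:v+23,u-22:u+23]=1
        try: kk,ct=cen(m&w)
        except ValueError: print(c,n,"none"); continue
        P[c,n]=kk; print(c,n,kk.round(1),cv2.boundingRect(ct),cv2.contourArea(ct),atz(c,kk,.018 if n!="tin" else .041).round(4))
for n in("red","blue","white","tin"):
    if ("scene",n) in P and ("top",n) in P: a,e=tri(ray("scene",P["scene",n]),ray("top",P["top",n])); print(n,a.round(4),round(e,4))
E
sed -i '/^    o=/d;/^        g=/d;/# pixel/d' meas.py
python3 meas.py; python3 -c "
from h import *
plan(.609,.0128,.36)
cv2.imwrite('pics/s2.png',np.hstack([snapshot('scene')[120:360,200:520],snapshot('top')[140:380,90:410]]))"
```

```text
time_s: 29.05
eef_pos: [0.4162, 0.2899, 0.3566]
eef_rot: [[-0.409, 0.912, -0.0], [0.912, 0.409, -0.001], [-0.0, -0.0, -1.0]]
force: [-0.6, 0.8, -1.2]
grip_width: 0.0702
gripper_force: 0.0
scene red [348.5 250.4] (335, 239, 28, 24) 482.0 [0.5795 0.0588 0.018 ]
scene blue [315.7 239.8] (304, 230, 26, 22) 364.5 [ 0.5593 -0.0109  0.018 ]
scene white [298.3 265.1] (285, 254, 27, 23) 454.0 [ 0.6247 -0.0385  0.018 ]
scene tin [324.9 255.8] (314, 247, 23, 18) 292.0 [0.6124 0.0143 0.041 ]
top red [280.9 240.6] (265, 225, 32, 32) 738.5 [0.5779 0.0578 0.018 ]
top blue [317.1 250.6] (303, 236, 30, 30) 657.0 [ 0.5598 -0.0091  0.018 ]
top white [333.1 216.7] (319, 202, 30, 30) 663.5 [ 0.6228 -0.0384  0.018 ]
top tin [305.1 222.9] (293, 210, 26, 26) 484.0 [0.6089 0.0134 0.041 ]
red [0.5779 0.0583 0.0157] 0.0007
blue [ 0.5599 -0.01    0.0189] 0.0017
white [ 0.6231 -0.0387  0.0155] 0.0003
tin [0.6093 0.0136 0.0362] 0.0005
psi 114.18 az -0.0 then t [-331.8   62.6   -4. ] len 338.0
```

View pics/s2.png

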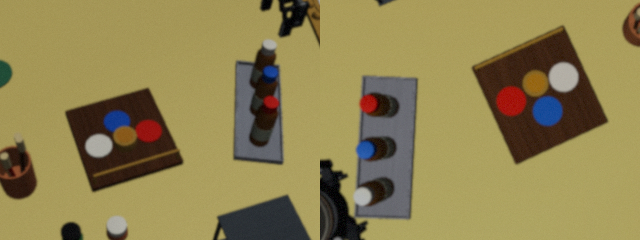

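All three bottles stand upright in the tray (top crop x≈375, y 104/149/196), and the pads are bare with the tin in place. Next I fetch the tin.

```bash
python3 -m pendant '[{"claw":66,"tx":-15,"ty":3,"tz":0,"ax":0,"ay":0,"az":0},{"claw":66,"tx":-30,"ty":6,"tz":0,"ax":0,"ay":0,"az":0},{"claw":66,"tx":-38,"ty":7,"tz":0,"ax":0,"ay":0,"az":0},{"claw":66,"tx":-38,"ty":7,"tz":0,"ax":0,"ay":0,"az":0},{"claw":66,"tx":-38,"ty":7,"tz":0,"ax":0,"ay":0,"az":0},{"claw":66,"tx":-38,"ty":7,"tz":0,"ax":0,"ay":0,"az":0},{"claw":66,"tx":-38,"ty":7,"tz":0,"ax":0,"ay":0,"az":0},{"claw":66,"tx":-36,"ty":7,"tz":0,"ax":0,"ay":0,"az":0},{"claw":66,"tx":-28,"ty":5,"tz":0,"ax":0,"ay":0,"az":0},{"claw":66,"tx":-20,"ty":4,"tz":0,"ax":0,"ay":0,"az":0},{"claw":66,"tx":-13,"ty":2,"tz":0,"ax":0,"ay":0,"az":0}]' >/dev/null; python3 -m pendant '[{"claw":66,"tx":0,"ty":0,"tz":10,"ax":0,"ay":0,"az":0},{"claw":66,"tx":0,"ty":0,"tz":20,"ax":0,"ay":0,"az":0},{"claw":66,"tx":0,"ty":0,"tz":30,"ax":0,"ay":0,"az":0},{"claw":66,"tx":0,"ty":0,"tz":20,"ax":0,"ay":0,"az":0},{"claw":66,"tx":0,"ty":0,"tz":10,"ax":0,"ay":0,"az":0},{"claw":66,"tx":0,"ty":0,"tz":0,"ax":0,"ay":0,"az":0},{"claw":66,"tx":0,"ty":0,"tz":0,"ax":0,"ay":0,"az":0},{"claw":66,"tx":0,"ty":0,"tz":0,"ax":0,"ay":0,"az":0}]'; python3 -c "
from h import *
plan(.609,.0132,.195)"
```

```text
time_s: 31.15
eef_pos: [0.6093, 0.0135, 0.2684]
eef_rot: [[-0.41, 0.912, 0.002], [0.912, 0.41, 0.0], [-0.001, 0.002, -1.0]]
force: [0.4, -0.7, 0.2]
grip_width: 0.066
gripper_force: 0.0
psi 114.21 az -0.0 then t [-0.1 -0.4 73.4] len 73.0
```

```bash
python3 -m pendant '[{"claw":66,"tx":0,"ty":0,"tz":12,"ax":0,"ay":0,"az":0},{"claw":66,"tx":0,"ty":0,"tz":20,"ax":0,"ay":0,"az":0},{"claw":66,"tx":0,"ty":0,"tz":18,"ax":0,"ay":0,"az":0},{"claw":66,"tx":0,"ty":0,"tz":12,"ax":0,"ay":0,"az":0},{"claw":66,"tx":0,"ty":0,"tz":6,"ax":0,"ay":0,"az":0},{"claw":66,"tx":0,"ty":0,"tz":4,"ax":0,"ay":0,"az":0},{"claw":66,"tx":0,"ty":0,"tz":1,"ax":0,"ay":0,"az":0},{"claw":66,"tx":0,"ty":0,"tz":0,"ax":0,"ay":0,"az":0},{"claw":66,"tx":0,"ty":0,"tz":0,"ax":0,"ay":0,"az":0},{"claw":66,"tx":0,"ty":0,"tz":0,"ax":0,"ay":0,"az":0}]';  python3 -m pendant '[{"claw":52,"tx":0,"ty":0,"tz":0,"ax":0,"ay":0,"az":0},{"claw":52,"tx":0,"ty":0,"tz":0,"ax":0,"ay":0,"az":0},{"claw":40,"tx":0,"ty":0,"tz":0,"ax":0,"ay":0,"az":0},{"claw":40,"tx":0,"ty":0,"tz":0,"ax":0,"ay":0,"az":0},{"claw":40,"tx":0,"ty":0,"tz":0,"ax":0,"ay":0,"az":0},{"claw":40,"tx":0,"ty":0,"tz":0,"ax":0,"ay":0,"az":0}]' 40
```

```text
time_s: 32.15
eef_pos: [0.6091, 0.0129, 0.1947]
eef_rot: [[-0.41, 0.912, 0.001], [0.912, 0.41, -0.0], [-0.0, 0.001, -1.0]]
force: [0.1, 0.8, -0.1]
grip_width: 0.0663
gripper_force: 0.0
time_s: 32.75
eef_pos: [0.609, 0.0129, 0.1946]
eef_rot: [[-0.41, 0.912, 0.001], [0.912, 0.41, -0.0], [-0.0, 0.0, -1.0]]
force: [-1.4, -1.1, 5.9]
grip_width: 0.0463
gripper_force: 40.9
```

```bash
python3 -m pendant '[{"claw":40,"tx":0,"ty":0,"tz":-5,"ax":0,"ay":0,"az":0},{"claw":40,"tx":0,"ty":0,"tz":-10,"ax":0,"ay":0,"az":0},{"claw":40,"tx":0,"ty":0,"tz":-20,"ax":0,"ay":0,"az":0},{"claw":40,"tx":0,"ty":0,"tz":-20,"ax":0,"ay":0,"az":0},{"claw":40,"tx":0,"ty":0,"tz":-10,"ax":0,"ay":0,"az":0},{"claw":40,"tx":0,"ty":0,"tz":-5,"ax":0,"ay":0,"az":0},{"claw":40,"tx":0,"ty":0,"tz":0,"ax":0,"ay":0,"az":0},{"claw":40,"tx":0,"ty":0,"tz":0,"ax":0,"ay":0,"az":0}]'; python3 -c "
from h import *
plan(.445,-.309,.1826)"
```

```text
time_s: 33.55
eef_pos: [0.6085, 0.0126, 0.2637]
eef_rot: [[-0.409, 0.912, -0.001], [0.912, 0.409, -0.0], [0.0, -0.001, -1.0]]
force: [-0.2, 0.6, -0.8]
grip_width: 0.0465
gripper_force: 41.2
psi 114.17 az -0.0 then t [-226.5 -280.9   81.1] len 370.0
```

```bash
python3 -m pendant '[{"claw":40,"tx":-10,"ty":-12,"tz":0,"ax":0,"ay":0,"az":0},{"claw":40,"tx":-20,"ty":-25,"tz":0,"ax":0,"ay":0,"az":0},{"claw":40,"tx":-26,"ty":-32,"tz":0,"ax":0,"ay":0,"az":0},{"claw":40,"tx":-26,"ty":-32,"tz":0,"ax":0,"ay":0,"az":0},{"claw":40,"tx":-26,"ty":-33,"tz":0,"ax":0,"ay":0,"az":0},{"claw":40,"tx":-26,"ty":-32,"tz":0,"ax":0,"ay":0,"az":0},{"claw":40,"tx":-26,"ty":-32,"tz":0,"ax":0,"ay":0,"az":0},{"claw":40,"tx":-24,"ty":-30,"tz":0,"ax":0,"ay":0,"az":0},{"claw":40,"tx":-20,"ty":-25,"tz":0,"ax":0,"ay":0,"az":0},{"claw":40,"tx":-14,"ty":-18,"tz":0,"ax":0,"ay":0,"az":0},{"claw":40,"tx":-8,"ty":-10,"tz":0,"ax":0,"ay":0,"az":0}]' >/dev/null; python3 -m pendant '[{"claw":40,"tx":0,"ty":0,"tz":10,"ax":0,"ay":0,"az":0},{"claw":40,"tx":0,"ty":0,"tz":20,"ax":0,"ay":0,"az":0},{"claw":40,"tx":0,"ty":0,"tz":20,"ax":0,"ay":0,"az":0},{"claw":40,"tx":0,"ty":0,"tz":10,"ax":0,"ay":0,"az":0},{"claw":40,"tx":0,"ty":0,"tz":0,"ax":0,"ay":0,"az":0},{"claw":40,"tx":0,"ty":0,"tz":0,"ax":0,"ay":0,"az":0},{"claw":40,"tx":0,"ty":0,"tz":0,"ax":0,"ay":0,"az":0},{"claw":40,"tx":0,"ty":0,"tz":0,"ax":0,"ay":0,"az":0}]'; python3 -c "
from h import *
plan(.445,-.309,.1826)"
```

```text
time_s: 35.45
eef_pos: [0.4456, -0.3085, 0.205]
eef_rot: [[-0.41, 0.912, 0.001], [0.912, 0.41, -0.001], [-0.001, 0.001, -1.0]]
force: [0.3, -0.8, -1.0]
grip_width: 0.0466
gripper_force: 41.3
psi 114.2 az -0.0 then t [-0.2 -0.8 22.4] len 22.0
```

```bash
python3 -m pendant '[{"claw":40,"tx":0,"ty":-0.8,"tz":8,"ax":0,"ay":0,"az":0},{"claw":40,"tx":0,"ty":0,"tz":7,"ax":0,"ay":0,"az":0},{"claw":40,"tx":0,"ty":0,"tz":4,"ax":0,"ay":0,"az":0},{"claw":40,"tx":0,"ty":0,"tz":2,"ax":0,"ay":0,"az":0},{"claw":40,"tx":0,"ty":0,"tz":1,"ax":0,"ay":0,"az":0},{"claw":40,"tx":0,"ty":0,"tz":0.7,"ax":0,"ay":0,"az":0},{"claw":40,"tx":0,"ty":0,"tz":0,"ax":0,"ay":0,"az":0},{"claw":40,"tx":0,"ty":0,"tz":0,"ax":0,"ay":0,"az":0},{"claw":40,"tx":0,"ty":0,"tz":0,"ax":0,"ay":0,"az":0}]'
```

```text
time_s: 36.35
eef_pos: [0.4441, -0.3084, 0.1825]
eef_rot: [[-0.41, 0.912, -0.002], [0.912, 0.41, -0.001], [0.0, -0.002, -1.0]]
force: [-6.1, 3.2, 13.8]
grip_width: 0.0462
gripper_force: 42.7
```

```bash
python3 -m pendant '[{"claw":64,"tx":0,"ty":0,"tz":0,"ax":0,"ay":0,"az":0},{"claw":64,"tx":0,"ty":0,"tz":0,"ax":0,"ay":0,"az":0},{"claw":64,"tx":0,"ty":0,"tz":0,"ax":0,"ay":0,"az":0},{"claw":64,"tx":0,"ty":0,"tz":-10,"ax":0,"ay":0,"az":0},{"claw":64,"tx":0,"ty":0,"tz":-25,"ax":0,"ay":0,"az":0},{"claw":64,"tx":0,"ty":0,"tz":-35,"ax":0,"ay":0,"az":0},{"claw":64,"tx":0,"ty":0,"tz":-40,"ax":0,"ay":0,"az":0},{"claw":60,"tx":0,"ty":0,"tz":-35,"ax":0,"ay":0,"az":0},{"claw":60,"tx":0,"ty":0,"tz":-20,"ax":0,"ay":0,"az":0},{"claw":60,"tx":0,"ty":0,"tz":-10,"ax":0,"ay":0,"az":0},{"claw":60,"tx":0,"ty":0,"tz":0,"ax":0,"ay":0,"az":0}]'; python3 -c "
from h import *
plan(.416,.291,.236)
cv2.imwrite('pics/s3.png',cv2.resize(snapshot('scene')[140:260,130:270],None,fx=3,fy=3))
print([(d['xyz'].round(4) if hasattr(d['xyz'],'round') else d['xyz'],d['p']) for t in('tin','mat') for d in spot_point('scene',t)[:2]])"
```

```text
time_s: 37.45
eef_pos: [0.4447, -0.3089, 0.3578]
eef_rot: [[-0.409, 0.912, 0.002], [0.912, 0.409, -0.002], [-0.002, 0.001, -1.0]]
force: [-0.0, -0.9, 0.4]
grip_width: 0.06
gripper_force: 0.0
psi 114.17 az -0.0 then t [559.1 219.4 121.8] len 613.0
[([0.444, -0.3075, 0.0019], 0.59), ([0.4409, -0.3097, -0.0033], 0.85)]
```

View pics/s3.png

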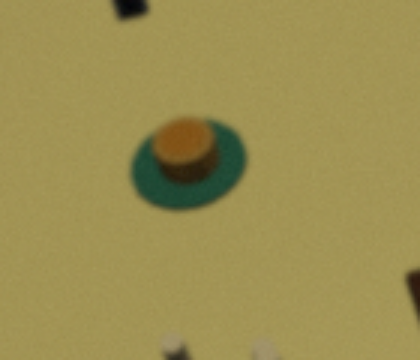

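The tin sits centred on the green mat (crop 185,140 on the mat at 190,163). Next I return the white bottle.

```bash
python3 -m pendant '[{"claw":58,"tx":20,"ty":15,"tz":0,"ax":0,"ay":0,"az":0},{"claw":58,"tx":33,"ty":26,"tz":0,"ax":0,"ay":0,"az":0},{"claw":58,"tx":36,"ty":28,"tz":0,"ax":0,"ay":0,"az":0},{"claw":58,"tx":36,"ty":28,"tz":0,"ax":0,"ay":0,"az":0},{"claw":58,"tx":36,"ty":28,"tz":0,"ax":0,"ay":0,"az":0},{"claw":58,"tx":36,"ty":28,"tz":0,"ax":0,"ay":0,"az":0},{"claw":58,"tx":36,"ty":28,"tz":0,"ax":0,"ay":0,"az":0},{"claw":58,"tx":18,"ty":14,"tz":0,"ax":0,"ay":0,"az":0}]' >/dev/null; python3 -m pendant '[{"claw":58,"tx":20,"ty":2,"tz":0,"ax":0,"ay":0,"az":0},{"claw":58,"tx":36,"ty":3,"tz":0,"ax":0,"ay":0,"az":0},{"claw":58,"tx":36,"ty":3,"tz":0,"ax":0,"ay":0,"az":0},{"claw":58,"tx":36,"ty":3,"tz":0,"ax":0,"ay":0,"az":0},{"claw":58,"tx":36,"ty":3,"tz":0,"ax":0,"ay":0,"az":0},{"claw":58,"tx":36,"ty":3,"tz":0,"ax":0,"ay":0,"az":0},{"claw":58,"tx":36,"ty":3,"tz":0,"ax":0,"ay":0,"az":0},{"claw":58,"tx":36,"ty":3,"tz":0,"ax":0,"ay":0,"az":0},{"claw":58,"tx":22,"ty":1,"tz":0,"ax":0,"ay":0,"az":0},{"claw":58,"tx":14,"ty":0,"tz":0,"ax":0,"ay":0,"az":0},{"claw":58,"tx":0,"ty":0,"tz":0,"ax":0,"ay":0,"az":0},{"claw":58,"tx":0,"ty":0,"tz":0,"ax":0,"ay":0,"az":0}]' >/dev/null; python3 -m pendant '[{"claw":58,"tx":0,"ty":0,"tz":0,"ax":0,"ay":0,"az":0},{"claw":58,"tx":0,"ty":0,"tz":0,"ax":0,"ay":0,"az":0}]'; python3 -c "
from h import *
plan(.416,.2905,.2365)"
```

```text
time_s: 39.8
eef_pos: [0.4158, 0.2898, 0.356]
eef_rot: [[-0.408, 0.913, -0.0], [0.913, 0.408, -0.001], [-0.0, -0.001, -1.0]]
force: [0.3, -0.9, -0.1]
grip_width: 0.0579
gripper_force: 0.0
psi 114.06 az -0.0 then t [  0.6   0.5 119.5] len 120.0
```

```bash
python3 -m pendant '[{"claw":58,"tx":0.5,"ty":0.5,"tz":12,"ax":0,"ay":0,"az":0},{"claw":58,"tx":0,"ty":0,"tz":22,"ax":0,"ay":0,"az":0},{"claw":58,"tx":0,"ty":0,"tz":24,"ax":0,"ay":0,"az":0},{"claw":58,"tx":0,"ty":0,"tz":22,"ax":0,"ay":0,"az":0},{"claw":58,"tx":0,"ty":0,"tz":20,"ax":0,"ay":0,"az":0},{"claw":58,"tx":0,"ty":0,"tz":12,"ax":0,"ay":0,"az":0},{"claw":58,"tx":0,"ty":0,"tz":8,"ax":0,"ay":0,"az":0},{"claw":58,"tx":0,"ty":0,"tz":0,"ax":0,"ay":0,"az":0},{"claw":58,"tx":0,"ty":0,"tz":0,"ax":0,"ay":0,"az":0},{"claw":58,"tx":0,"ty":0,"tz":0,"ax":0,"ay":0,"az":0},{"claw":58,"tx":0,"ty":0,"tz":0,"ax":0,"ay":0,"az":0}]'; python3 -m pendant '[{"claw":30,"tx":0,"ty":0,"tz":0,"ax":0,"ay":0,"az":0},{"claw":30,"tx":0,"ty":0,"tz":0,"ax":0,"ay":0,"az":0},{"claw":30,"tx":0,"ty":0,"tz":0,"ax":0,"ay":0,"az":0},{"claw":30,"tx":0,"ty":0,"tz":0,"ax":0,"ay":0,"az":0},{"claw":30,"tx":0,"ty":0,"tz":0,"ax":0,"ay":0,"az":0},{"claw":30,"tx":0,"ty":0,"tz":0,"ax":0,"ay":0,"az":0}]' 40; python3 -m pendant '[{"claw":30,"tx":0,"ty":0,"tz":-5,"ax":0,"ay":0,"az":0},{"claw":30,"tx":0,"ty":0,"tz":-10,"ax":0,"ay":0,"az":0},{"claw":30,"tx":0,"ty":0,"tz":-18,"ax":0,"ay":0,"az":0},{"claw":30,"tx":0,"ty":0,"tz":-20,"ax":0,"ay":0,"az":0},{"claw":30,"tx":0,"ty":0,"tz":-15,"ax":0,"ay":0,"az":0},{"claw":30,"tx":0,"ty":0,"tz":-5,"ax":0,"ay":0,"az":0},{"claw":30,"tx":0,"ty":0,"tz":0,"ax":0,"ay":0,"az":0},{"claw":30,"tx":0,"ty":0,"tz":0,"ax":0,"ay":0,"az":0}]'; python3 -c "
from h import *
plan(.6234,-.0394,.25)"
```

```text
time_s: 40.9
eef_pos: [0.4158, 0.2918, 0.2371]
eef_rot: [[-0.409, 0.912, 0.001], [0.912, 0.409, 0.001], [-0.0, 0.001, -1.0]]
force: [-0.3, 0.3, 0.9]
grip_width: 0.0578
gripper_force: 0.0
time_s: 41.5
eef_pos: [0.4158, 0.2918, 0.237]
eef_rot: [[-0.41, 0.912, 0.001], [0.912, 0.41, 0.0], [-0.0, 0.001, -1.0]]
force: [-0.7, -0.7, 6.7]
grip_width: 0.0412
gripper_force: 40.8
time_s: 42.3
eef_pos: [0.4153, 0.2911, 0.3089]
eef_rot: [[-0.409, 0.912, -0.001], [0.912, 0.409, -0.001], [-0.0, -0.001, -1.0]]
force: [-0.0, 0.1, -1.9]
grip_width: 0.041
gripper_force: 40.8
psi 114.17 az -0.0 then t [-386.8   54.6   58.9] len 395.0
```

```bash
python3 -m pendant '[{"claw":30,"tx":-12,"ty":-8,"tz":0,"ax":0,"ay":0,"az":0},{"claw":30,"tx":-20,"ty":-12,"tz":0,"ax":0,"ay":0,"az":0},{"claw":30,"tx":-20,"ty":-12,"tz":0,"ax":0,"ay":0,"az":0},{"claw":30,"tx":-17,"ty":-11,"tz":0,"ax":0,"ay":0,"az":0}]' >/dev/null; python3 -m pendant '[{"claw":30,"tx":-20,"ty":5,"tz":0,"ax":0,"ay":0,"az":0},{"claw":30,"tx":-30,"ty":9,"tz":0,"ax":0,"ay":0,"az":0},{"claw":30,"tx":-36,"ty":11,"tz":0,"ax":0,"ay":0,"az":0},{"claw":30,"tx":-38,"ty":12,"tz":0,"ax":0,"ay":0,"az":0},{"claw":30,"tx":-38,"ty":12,"tz":0,"ax":0,"ay":0,"az":0},{"claw":30,"tx":-38,"ty":12,"tz":0,"ax":0,"ay":0,"az":0},{"claw":30,"tx":-38,"ty":12,"tz":0,"ax":0,"ay":0,"az":0},{"claw":30,"tx":-34,"ty":10,"tz":0,"ax":0,"ay":0,"az":0},{"claw":30,"tx":-28,"ty":9,"tz":0,"ax":0,"ay":0,"az":0},{"claw":30,"tx":-18,"ty":6,"tz":0,"ax":0,"ay":0,"az":0},{"claw":30,"tx":0,"ty":0,"tz":0,"ax":0,"ay":0,"az":0},{"claw":30,"tx":0,"ty":0,"tz":0,"ax":0,"ay":0,"az":0}]' >/dev/null;  python3 -m pendant '[{"claw":30,"tx":0,"ty":0,"tz":15,"ax":0,"ay":0,"az":0},{"claw":30,"tx":0,"ty":0,"tz":15,"ax":0,"ay":0,"az":0},{"claw":30,"tx":0,"ty":0,"tz":0,"ax":0,"ay":0,"az":0},{"claw":30,"tx":0,"ty":0,"tz":0,"ax":0,"ay":0,"az":0},{"claw":30,"tx":0,"ty":0,"tz":0,"ax":0,"ay":0,"az":0}]'; python3 -c "
from h import *
plan(.6234,-.0394,.251)"
```

```text
time_s: 44.4
eef_pos: [0.6242, -0.0385, 0.2796]
eef_rot: [[-0.41, 0.912, 0.0], [0.912, 0.41, 0.0], [0.0, 0.0, -1.0]]
force: [-0.5, 0.3, -1.6]
grip_width: 0.041
gripper_force: 40.9
psi 114.21 az -0.0 then t [-0.5 -1.1 28.6] len 29.0
```

```bash
python3 -m pendant '[{"claw":30,"tx":-0.5,"ty":-1.1,"tz":8,"ax":0,"ay":0,"az":0},{"claw":30,"tx":0,"ty":0,"tz":9,"ax":0,"ay":0,"az":0},{"claw":30,"tx":0,"ty":0,"tz":5,"ax":0,"ay":0,"az":0},{"claw":30,"tx":0,"ty":0,"tz":3,"ax":0,"ay":0,"az":0},{"claw":30,"tx":0,"ty":0,"tz":2,"ax":0,"ay":0,"az":0},{"claw":30,"tx":0,"ty":0,"tz":1,"ax":0,"ay":0,"az":0},{"claw":30,"tx":0,"ty":0,"tz":0.7,"ax":0,"ay":0,"az":0},{"claw":30,"tx":0,"ty":0,"tz":0,"ax":0,"ay":0,"az":0},{"claw":30,"tx":0,"ty":0,"tz":0,"ax":0,"ay":0,"az":0},{"claw":30,"tx":0,"ty":0,"tz":0,"ax":0,"ay":0,"az":0}]'
```

```text
time_s: 45.4
eef_pos: [0.6234, -0.0397, 0.2511]
eef_rot: [[-0.41, 0.912, 0.0], [0.912, 0.41, -0.0], [-0.0, 0.0, -1.0]]
force: [-1.6, 0.3, 2.1]
grip_width: 0.0411
gripper_force: 41.3
```

```bash
python3 -m pendant '[{"claw":60,"tx":0,"ty":0,"tz":0,"ax":0,"ay":0,"az":0},{"claw":60,"tx":0,"ty":0,"tz":0,"ax":0,"ay":0,"az":0},{"claw":60,"tx":0,"ty":0,"tz":0,"ax":0,"ay":0,"az":0},{"claw":60,"tx":0,"ty":0,"tz":-8,"ax":0,"ay":0,"az":0},{"claw":60,"tx":0,"ty":0,"tz":-22,"ax":0,"ay":0,"az":0},{"claw":60,"tx":0,"ty":0,"tz":-30,"ax":0,"ay":0,"az":0},{"claw":60,"tx":0,"ty":0,"tz":-28,"ax":0,"ay":0,"az":0},{"claw":60,"tx":0,"ty":0,"tz":-18,"ax":0,"ay":0,"az":0}]' >/dev/null; python3 -m pendant '[{"claw":58,"tx":15,"ty":1,"tz":0,"ax":0,"ay":0,"az":0},{"claw":58,"tx":30,"ty":1,"tz":0,"ax":0,"ay":0,"az":0},{"claw":58,"tx":40,"ty":1,"tz":0,"ax":0,"ay":0,"az":0},{"claw":58,"tx":40,"ty":1,"tz":0,"ax":0,"ay":0,"az":0},{"claw":58,"tx":40,"ty":1,"tz":0,"ax":0,"ay":0,"az":0},{"claw":58,"tx":40,"ty":1,"tz":0,"ax":0,"ay":0,"az":0},{"claw":58,"tx":40,"ty":1,"tz":0,"ax":0,"ay":0,"az":0},{"claw":58,"tx":40,"ty":1,"tz":0,"ax":0,"ay":0,"az":0},{"claw":58,"tx":34,"ty":1,"tz":0,"ax":0,"ay":0,"az":0},{"claw":58,"tx":21,"ty":1,"tz":0,"ax":0,"ay":0,"az":0},{"claw":58,"tx":12,"ty":1,"tz":0,"ax":0,"ay":0,"az":0},{"claw":58,"tx":0,"ty":0,"tz":0,"ax":0,"ay":0,"az":0}]' >/dev/null; python3 -m pendant '[{"claw":58,"tx":0,"ty":0,"tz":0,"ax":0,"ay":0,"az":0},{"claw":58,"tx":0,"ty":0,"tz":0,"ax":0,"ay":0,"az":0},{"claw":58,"tx":0,"ty":0,"tz":0,"ax":0,"ay":0,"az":0}]'
cat > cap.py <<'E'
from h import *
im={c:snapshot(c) for c in("scene","top")}
roi={"top":{"red":(278,238),"blue":(318,248),"white":(337,209)},"scene":{"red":(350,214),"blue":(316,204),"white":(295,231)}}
for n in("red","blue","white"):
    P={}
    for c in im:
        u,v=roi[c][n]; h=cv2.cvtColor(im[c],cv2.COLOR_BGR2HSV).astype(int); H,S,V=h[...,0],h[...,1],h[...,2]
        m={"red":((H<8)|(H>172))&(S>190)&(V>100),"blue":(H>100)&(H<130)&(S>150)&(V>80),"white":(S<70)&(V>140)}[n]
        w=np.zeros(m.shape,bool); w[v-14:v+15,u-14:u+15]=1
        try: k,ct=cen(m&w)
        except ValueError: continue
        P[c]=k; print(n,c,k.round(1),cv2.boundingRect(ct),atz(c,k,.143 if c=="top" else .138).round(4))
    if len(P)==2: print(tri(ray("scene",P["scene"]),ray("top",P["top"])))
cv2.imwrite("pics/cap.png",cv2.resize(np.hstack([im["top"][160:310,230:390],cv2.copyMakeBorder(im["scene"][190:310,255:395],0,30,0,0,0)]),None,fx=2.6,fy=2.6,interpolation=2))
E
python3 cap.py; cp pics/cap.png pics/cap1.png; python3 -c "
from h import *
plan(.4911,.288,.2370)"
```

```text
time_s: 47.7
eef_pos: [0.49, 0.2843, 0.3564]
eef_rot: [[-0.407, 0.913, -0.0], [0.913, 0.407, -0.001], [-0.001, -0.0, -1.0]]
force: [0.5, 0.3, 1.2]
grip_width: 0.0579
gripper_force: 0.0
red top [279.8 239.7] (266, 226, 27, 27) [0.5728 0.0541 0.143 ]
blue top [317.3 250. ] (304, 236, 28, 27) [ 0.5566 -0.0067  0.143 ]
white scene [293.9 227.7] (287, 222, 15, 12) [ 0.6211 -0.0398  0.138 ]
white top [337.3 209.3] (329, 201, 17, 17) [ 0.623  -0.0388  0.143 ]
(array([ 0.62324992, -0.03910338,  0.14088436]), np.float64(0.0003408750195653965))
psi 114.07 az -0.0 then t [  2.4   2.5 119.6] len 120.0
```

View pics/cap1.png

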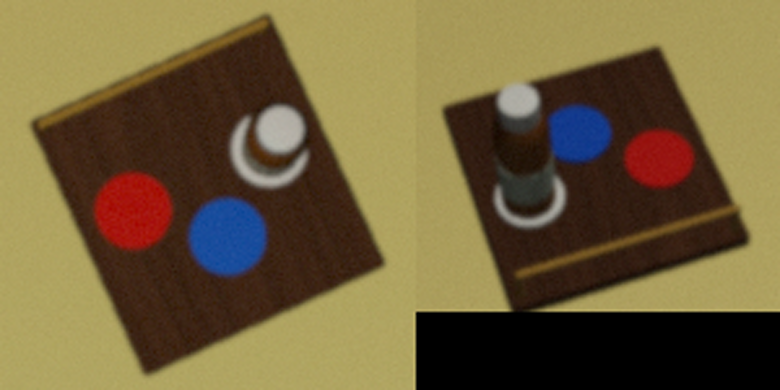

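The white bottle stands upright and within 1 mm of its pad's centre (top crop pad 270,150). Next is the blue one.

```bash
python3 -m pendant '[{"claw":58,"tx":2,"ty":2.5,"tz":12,"ax":0,"ay":0,"az":0},{"claw":58,"tx":0,"ty":0,"tz":22,"ax":0,"ay":0,"az":0},{"claw":58,"tx":0,"ty":0,"tz":24,"ax":0,"ay":0,"az":0},{"claw":58,"tx":0,"ty":0,"tz":22,"ax":0,"ay":0,"az":0},{"claw":58,"tx":0,"ty":0,"tz":20,"ax":0,"ay":0,"az":0},{"claw":58,"tx":0,"ty":0,"tz":12,"ax":0,"ay":0,"az":0},{"claw":58,"tx":0,"ty":0,"tz":8,"ax":0,"ay":0,"az":0},{"claw":58,"tx":0,"ty":0,"tz":0,"ax":0,"ay":0,"az":0},{"claw":58,"tx":0,"ty":0,"tz":0,"ax":0,"ay":0,"az":0},{"claw":58,"tx":0,"ty":0,"tz":0,"ax":0,"ay":0,"az":0},{"claw":58,"tx":0,"ty":0,"tz":0,"ax":0,"ay":0,"az":0}]'; python3 -m pendant '[{"claw":30,"tx":0,"ty":0,"tz":0,"ax":0,"ay":0,"az":0},{"claw":30,"tx":0,"ty":0,"tz":0,"ax":0,"ay":0,"az":0},{"claw":30,"tx":0,"ty":0,"tz":0,"ax":0,"ay":0,"az":0},{"claw":30,"tx":0,"ty":0,"tz":0,"ax":0,"ay":0,"az":0},{"claw":30,"tx":0,"ty":0,"tz":0,"ax":0,"ay":0,"az":0},{"claw":30,"tx":0,"ty":0,"tz":0,"ax":0,"ay":0,"az":0}]' 40; python3 -m pendant '[{"claw":30,"tx":0,"ty":0,"tz":-5,"ax":0,"ay":0,"az":0},{"claw":30,"tx":0,"ty":0,"tz":-10,"ax":0,"ay":0,"az":0},{"claw":30,"tx":0,"ty":0,"tz":-18,"ax":0,"ay":0,"az":0},{"claw":30,"tx":0,"ty":0,"tz":-20,"ax":0,"ay":0,"az":0},{"claw":30,"tx":0,"ty":0,"tz":-15,"ax":0,"ay":0,"az":0},{"claw":30,"tx":0,"ty":0,"tz":-5,"ax":0,"ay":0,"az":0},{"claw":30,"tx":0,"ty":0,"tz":0,"ax":0,"ay":0,"az":0},{"claw":30,"tx":0,"ty":0,"tz":0,"ax":0,"ay":0,"az":0}]'; python3 -c "
from h import *
plan(.5602,-.0096,.25)"
```

```text
time_s: 48.9
eef_pos: [0.491, 0.2888, 0.2376]
eef_rot: [[-0.409, 0.912, 0.001], [0.912, 0.409, 0.001], [-0.0, 0.002, -1.0]]
force: [0.7, 0.1, 0.5]
grip_width: 0.0581
gripper_force: 0.0
time_s: 49.5
eef_pos: [0.491, 0.2888, 0.2375]
eef_rot: [[-0.41, 0.912, 0.001], [0.912, 0.41, 0.0], [-0.0, 0.001, -1.0]]
force: [0.0, -1.2, 6.5]
grip_width: 0.0412
gripper_force: 40.6
time_s: 50.3
eef_pos: [0.4905, 0.2882, 0.3093]
eef_rot: [[-0.409, 0.912, -0.0], [0.912, 0.409, -0.001], [-0.0, -0.001, -1.0]]
force: [-0.3, -0.6, -1.9]
grip_width: 0.0409
gripper_force: 40.8
psi 114.17 az -0.0 then t [-300.3  -58.3   59.3] len 312.0
```

```bash
python3 -m pendant '[{"claw":30,"tx":-12,"ty":-2,"tz":0,"ax":0,"ay":0,"az":0},{"claw":30,"tx":-24,"ty":-5,"tz":0,"ax":0,"ay":0,"az":0},{"claw":30,"tx":-34,"ty":-7,"tz":0,"ax":0,"ay":0,"az":0},{"claw":30,"tx":-38,"ty":-7,"tz":0,"ax":0,"ay":0,"az":0},{"claw":30,"tx":-38,"ty":-7,"tz":0,"ax":0,"ay":0,"az":0},{"claw":30,"tx":-38,"ty":-7,"tz":0,"ax":0,"ay":0,"az":0},{"claw":30,"tx":-38,"ty":-7,"tz":0,"ax":0,"ay":0,"az":0},{"claw":30,"tx":-34,"ty":-7,"tz":0,"ax":0,"ay":0,"az":0},{"claw":30,"tx":-26,"ty":-5,"tz":0,"ax":0,"ay":0,"az":0},{"claw":30,"tx":-18,"ty":-4,"tz":0,"ax":0,"ay":0,"az":0},{"claw":30,"tx":0,"ty":0,"tz":0,"ax":0,"ay":0,"az":0},{"claw":30,"tx":0,"ty":0,"tz":0,"ax":0,"ay":0,"az":0}]' >/dev/null; python3 -m pendant '[{"claw":30,"tx":0,"ty":0,"tz":15,"ax":0,"ay":0,"az":0},{"claw":30,"tx":0,"ty":0,"tz":15,"ax":0,"ay":0,"az":0},{"claw":30,"tx":0,"ty":0,"tz":0,"ax":0,"ay":0,"az":0},{"claw":30,"tx":0,"ty":0,"tz":0,"ax":0,"ay":0,"az":0},{"claw":30,"tx":0,"ty":0,"tz":0,"ax":0,"ay":0,"az":0}]'; python3 -c "
from h import *
plan(.5602,-.0096,.2515)"
```

```text
time_s: 52.0
eef_pos: [0.5607, -0.0082, 0.2798]
eef_rot: [[-0.411, 0.912, 0.0], [0.912, 0.411, 0.0], [0.0, 0.0, -1.0]]
force: [0.4, -0.4, -1.6]
grip_width: 0.0408
gripper_force: 40.9
psi 114.24 az -0.0 then t [-1.1 -1.  28.3] len 28.0
```

```bash
python3 -m pendant '[{"claw":30,"tx":-0.8,"ty":-1,"tz":8,"ax":0,"ay":0,"az":0},{"claw":30,"tx":0,"ty":0,"tz":9,"ax":0,"ay":0,"az":0},{"claw":30,"tx":0,"ty":0,"tz":5,"ax":0,"ay":0,"az":0},{"claw":30,"tx":0,"ty":0,"tz":3,"ax":0,"ay":0,"az":0},{"claw":30,"tx":0,"ty":0,"tz":2,"ax":0,"ay":0,"az":0},{"claw":30,"tx":0,"ty":0,"tz":1,"ax":0,"ay":0,"az":0},{"claw":30,"tx":0,"ty":0,"tz":0.7,"ax":0,"ay":0,"az":0},{"claw":30,"tx":0,"ty":0,"tz":0,"ax":0,"ay":0,"az":0},{"claw":30,"tx":0,"ty":0,"tz":0,"ax":0,"ay":0,"az":0},{"claw":30,"tx":0,"ty":0,"tz":0,"ax":0,"ay":0,"az":0}]'
```

```text
time_s: 53.0
eef_pos: [0.56, -0.0098, 0.2515]
eef_rot: [[-0.41, 0.912, 0.0], [0.912, 0.41, -0.0], [-0.0, 0.0, -1.0]]
force: [-3.0, 0.5, 5.9]
grip_width: 0.0411
gripper_force: 41.5
```

Contact. I release, lift and go to the red bottle at (.5659,.287): about +267, +125.

```bash
python3 -m pendant '[{"claw":60,"tx":0,"ty":0,"tz":0,"ax":0,"ay":0,"az":0},{"claw":60,"tx":0,"ty":0,"tz":0,"ax":0,"ay":0,"az":0},{"claw":60,"tx":0,"ty":0,"tz":0,"ax":0,"ay":0,"az":0},{"claw":60,"tx":0,"ty":0,"tz":-8,"ax":0,"ay":0,"az":0},{"claw":60,"tx":0,"ty":0,"tz":-22,"ax":0,"ay":0,"az":0},{"claw":60,"tx":0,"ty":0,"tz":-30,"ax":0,"ay":0,"az":0},{"claw":60,"tx":0,"ty":0,"tz":-28,"ax":0,"ay":0,"az":0},{"claw":60,"tx":0,"ty":0,"tz":-18,"ax":0,"ay":0,"az":0}]' >/dev/null; python3 -m pendant '[{"claw":60,"tx":15,"ty":7,"tz":0,"ax":0,"ay":0,"az":0},{"claw":60,"tx":30,"ty":14,"tz":0,"ax":0,"ay":0,"az":0},{"claw":60,"tx":36,"ty":17,"tz":0,"ax":0,"ay":0,"az":0},{"claw":60,"tx":36,"ty":17,"tz":0,"ax":0,"ay":0,"az":0},{"claw":60,"tx":36,"ty":17,"tz":0,"ax":0,"ay":0,"az":0},{"claw":60,"tx":36,"ty":17,"tz":0,"ax":0,"ay":0,"az":0},{"claw":60,"tx":34,"ty":16,"tz":0,"ax":0,"ay":0,"az":0},{"claw":60,"tx":26,"ty":12,"tz":0,"ax":0,"ay":0,"az":0},{"claw":60,"tx":20,"ty":9,"tz":0,"ax":0,"ay":0,"az":0},{"claw":60,"tx":0,"ty":0,"tz":0,"ax":0,"ay":0,"az":0},{"claw":60,"tx":0,"ty":0,"tz":0,"ax":0,"ay":0,"az":0},{"claw":60,"tx":0,"ty":0,"tz":0,"ax":0,"ay":0,"az":0}]' ; python3 cap.py; python3 -c "
from h import *
plan(.5659,.287,.2360)"
```

```text
time_s: 55.0
eef_pos: [0.5649, 0.2861, 0.3564]
eef_rot: [[-0.409, 0.913, -0.001], [0.913, 0.409, -0.001], [-0.001, -0.001, -1.0]]
force: [1.0, -0.4, -0.5]
grip_width: 0.0599
gripper_force: 0.0
red top [279.7 239.7] (266, 226, 27, 27) [0.5728 0.0543 0.143 ]
blue scene [314.8 203.2] (308, 198, 14, 11) [ 0.5601 -0.0086  0.138 ]
blue top [318.7 247.8] (310, 239, 18, 19) [ 0.5601 -0.009   0.143 ]
(array([ 0.56023163, -0.0088293 ,  0.13813243]), np.float64(0.0005580449246459757))
white scene [293.9 227.7] (287, 222, 15, 12) [ 0.621  -0.0397  0.138 ]
white top [337.2 209.3] (329, 201, 17, 17) [ 0.623  -0.0387  0.143 ]
(array([ 0.62325296, -0.03902804,  0.14102469]), np.float64(0.00037963836380061))
psi 114.07 az -0.0 then t [  1.    1.2 120.7] len 121.0
```

Blue is within 1 mm of its pad's centre. Next I fetch red.

```bash
python3 -m pendant '[{"claw":58,"tx":0.5,"ty":1.2,"tz":12,"ax":0,"ay":0,"az":0},{"claw":58,"tx":0,"ty":0,"tz":22,"ax":0,"ay":0,"az":0},{"claw":58,"tx":0,"ty":0,"tz":24,"ax":0,"ay":0,"az":0},{"claw":58,"tx":0,"ty":0,"tz":22,"ax":0,"ay":0,"az":0},{"claw":58,"tx":0,"ty":0,"tz":20,"ax":0,"ay":0,"az":0},{"claw":58,"tx":0,"ty":0,"tz":12,"ax":0,"ay":0,"az":0},{"claw":58,"tx":0,"ty":0,"tz":8,"ax":0,"ay":0,"az":0},{"claw":58,"tx":0,"ty":0,"tz":0,"ax":0,"ay":0,"az":0},{"claw":58,"tx":0,"ty":0,"tz":0,"ax":0,"ay":0,"az":0},{"claw":58,"tx":0,"ty":0,"tz":0,"ax":0,"ay":0,"az":0},{"claw":58,"tx":0,"ty":0,"tz":0,"ax":0,"ay":0,"az":0}]'; python3 -m pendant '[{"claw":30,"tx":0,"ty":0,"tz":0,"ax":0,"ay":0,"az":0},{"claw":30,"tx":0,"ty":0,"tz":0,"ax":0,"ay":0,"az":0},{"claw":30,"tx":0,"ty":0,"tz":0,"ax":0,"ay":0,"az":0},{"claw":30,"tx":0,"ty":0,"tz":0,"ax":0,"ay":0,"az":0},{"claw":30,"tx":0,"ty":0,"tz":0,"ax":0,"ay":0,"az":0},{"claw":30,"tx":0,"ty":0,"tz":0,"ax":0,"ay":0,"az":0}]' 40; python3 -m pendant '[{"claw":30,"tx":0,"ty":0,"tz":-5,"ax":0,"ay":0,"az":0},{"claw":30,"tx":0,"ty":0,"tz":-10,"ax":0,"ay":0,"az":0},{"claw":30,"tx":0,"ty":0,"tz":-18,"ax":0,"ay":0,"az":0},{"claw":30,"tx":0,"ty":0,"tz":-20,"ax":0,"ay":0,"az":0},{"claw":30,"tx":0,"ty":0,"tz":-15,"ax":0,"ay":0,"az":0},{"claw":30,"tx":0,"ty":0,"tz":-5,"ax":0,"ay":0,"az":0},{"claw":30,"tx":0,"ty":0,"tz":0,"ax":0,"ay":0,"az":0},{"claw":30,"tx":0,"ty":0,"tz":0,"ax":0,"ay":0,"az":0}]'; python3 -c "
from h import *
plan(.5782,.058,.25)"
```

```text
time_s: 56.2
eef_pos: [0.566, 0.2883, 0.238]
eef_rot: [[-0.41, 0.912, 0.002], [0.912, 0.41, 0.001], [-0.0, 0.002, -1.0]]
force: [0.3, -0.8, -0.3]
grip_width: 0.0584
gripper_force: 0.0
time_s: 56.8
eef_pos: [0.5658, 0.2881, 0.2378]
eef_rot: [[-0.41, 0.912, 0.001], [0.912, 0.41, -0.0], [-0.0, 0.001, -1.0]]
force: [-2.0, -1.5, 5.7]
grip_width: 0.041
gripper_force: 40.7
time_s: 57.6
eef_pos: [0.5655, 0.2876, 0.3097]
eef_rot: [[-0.409, 0.912, -0.0], [0.912, 0.409, -0.001], [-0.0, -0.001, -1.0]]
force: [0.1, -0.4, -1.7]
grip_width: 0.0409
gripper_force: 40.7
psi 114.17 az -0.0 then t [-214.7  -82.5   59.7] len 238.0
```

```bash
python3 -m pendant '[{"claw":30,"tx":-11,"ty":-4,"tz":0,"ax":0,"ay":0,"az":0},{"claw":30,"tx":-20,"ty":-8,"tz":0,"ax":0,"ay":0,"az":0},{"claw":30,"tx":-28,"ty":-11,"tz":0,"ax":0,"ay":0,"az":0},{"claw":30,"tx":-33,"ty":-13,"tz":0,"ax":0,"ay":0,"az":0},{"claw":30,"tx":-33,"ty":-13,"tz":0,"ax":0,"ay":0,"az":0},{"claw":30,"tx":-33,"ty":-13,"tz":0,"ax":0,"ay":0,"az":0},{"claw":30,"tx":-28,"ty":-10,"tz":0,"ax":0,"ay":0,"az":0},{"claw":30,"tx":-18,"ty":-7,"tz":0,"ax":0,"ay":0,"az":0},{"claw":30,"tx":-10,"ty":-3,"tz":0,"ax":0,"ay":0,"az":0},{"claw":30,"tx":0,"ty":0,"tz":0,"ax":0,"ay":0,"az":0},{"claw":30,"tx":0,"ty":0,"tz":0,"ax":0,"ay":0,"az":0},{"claw":30,"tx":0,"ty":0,"tz":0,"ax":0,"ay":0,"az":0}]' >/dev/null; python3 -m pendant '[{"claw":30,"tx":0,"ty":0,"tz":15,"ax":0,"ay":0,"az":0},{"claw":30,"tx":0,"ty":0,"tz":15,"ax":0,"ay":0,"az":0},{"claw":30,"tx":0,"ty":0,"tz":0,"ax":0,"ay":0,"az":0},{"claw":30,"tx":0,"ty":0,"tz":0,"ax":0,"ay":0,"az":0},{"claw":30,"tx":0,"ty":0,"tz":0,"ax":0,"ay":0,"az":0}]'; python3 -c "
from h import *
plan(.5782,.058,.2518)"
```

```text
time_s: 59.3
eef_pos: [0.5786, 0.0595, 0.2801]
eef_rot: [[-0.41, 0.912, 0.0], [0.912, 0.41, 0.0], [0.0, 0.0, -1.0]]
force: [-0.2, -0.6, -2.0]
grip_width: 0.0408
gripper_force: 40.8
psi 114.21 az -0.0 then t [-1.2 -1.  28.3] len 28.0
```

```bash
python3 -m pendant '[{"claw":30,"tx":-1,"ty":-1,"tz":8,"ax":0,"ay":0,"az":0},{"claw":30,"tx":0,"ty":0,"tz":9,"ax":0,"ay":0,"az":0},{"claw":30,"tx":0,"ty":0,"tz":5,"ax":0,"ay":0,"az":0},{"claw":30,"tx":0,"ty":0,"tz":3,"ax":0,"ay":0,"az":0},{"claw":30,"tx":0,"ty":0,"tz":2,"ax":0,"ay":0,"az":0},{"claw":30,"tx":0,"ty":0,"tz":1,"ax":0,"ay":0,"az":0},{"claw":30,"tx":0,"ty":0,"tz":0.7,"ax":0,"ay":0,"az":0},{"claw":30,"tx":0,"ty":0,"tz":0,"ax":0,"ay":0,"az":0},{"claw":30,"tx":0,"ty":0,"tz":0,"ax":0,"ay":0,"az":0},{"claw":30,"tx":0,"ty":0,"tz":0,"ax":0,"ay":0,"az":0}]'
```

```text
time_s: 60.3
eef_pos: [0.578, 0.058, 0.2518]
eef_rot: [[-0.41, 0.912, 0.0], [0.912, 0.41, -0.0], [-0.0, 0.0, -1.0]]
force: [-2.4, -0.4, 4.9]
grip_width: 0.0408
gripper_force: 41.5
```

Next I release, lift and move aside toward +y to look.

```bash
python3 -m pendant '[{"claw":60,"tx":0,"ty":0,"tz":0,"ax":0,"ay":0,"az":0},{"claw":60,"tx":0,"ty":0,"tz":0,"ax":0,"ay":0,"az":0},{"claw":60,"tx":0,"ty":0,"tz":0,"ax":0,"ay":0,"az":0},{"claw":60,"tx":0,"ty":0,"tz":-8,"ax":0,"ay":0,"az":0},{"claw":60,"tx":0,"ty":0,"tz":-22,"ax":0,"ay":0,"az":0},{"claw":60,"tx":0,"ty":0,"tz":-30,"ax":0,"ay":0,"az":0},{"claw":60,"tx":0,"ty":0,"tz":-30,"ax":0,"ay":0,"az":0},{"claw":60,"tx":0,"ty":0,"tz":-22,"ax":0,"ay":0,"az":0}]' >/dev/null; python3 -m pendant '[{"claw":60,"tx":15,"ty":0,"tz":0,"ax":0,"ay":0,"az":0},{"claw":60,"tx":30,"ty":0,"tz":0,"ax":0,"ay":0,"az":0},{"claw":60,"tx":36,"ty":0,"tz":0,"ax":0,"ay":0,"az":0},{"claw":60,"tx":36,"ty":0,"tz":0,"ax":0,"ay":0,"az":0},{"claw":60,"tx":36,"ty":0,"tz":0,"ax":0,"ay":0,"az":0},{"claw":60,"tx":36,"ty":0,"tz":0,"ax":0,"ay":0,"az":0},{"claw":60,"tx":30,"ty":0,"tz":0,"ax":0,"ay":0,"az":0},{"claw":60,"tx":15,"ty":0,"tz":0,"ax":0,"ay":0,"az":0},{"claw":60,"tx":0,"ty":0,"tz":0,"ax":0,"ay":0,"az":0},{"claw":60,"tx":0,"ty":0,"tz":0,"ax":0,"ay":0,"az":0},{"claw":60,"tx":0,"ty":0,"tz":0,"ax":0,"ay":0,"az":0}]' ; python3 cap.py; python3 -c "
from h import *
i,t=snapshot('scene'),snapshot('top')
cv2.imwrite('pics/end.png',np.hstack([cv2.resize(i[150:390,150:420],None,fx=1.5,fy=1.5),cv2.resize(t[140:380,250:520],None,fx=1.45,fy=1.5)]))
for n in('tin','mat','brush_pot'): print(n,[(np.round(d['xyz'],4),d['p']) for d in spot_point('top',n)[:1]])"
```

```text
time_s: 62.2
eef_pos: [0.4833, 0.2695, 0.3629]
eef_rot: [[-0.407, 0.913, -0.0], [0.913, 0.407, -0.001], [-0.001, -0.001, -1.0]]
force: [-0.1, -1.0, 0.8]
grip_width: 0.0603
gripper_force: 0.0
red scene [348.4 213. ] (341, 208, 15, 11) [0.5779 0.0564 0.138 ]
red top [278.1 236.5] (269, 228, 19, 18) [0.578 0.057 0.143]
(array([0.57831706, 0.05680586, 0.13865878]), np.float64(0.0008155490031130613))
blue scene [314.8 203.2] (308, 198, 14, 11) [ 0.5601 -0.0086  0.138 ]
blue top [318.7 247.9] (310, 239, 18, 19) [ 0.5599 -0.0089  0.143 ]
(array([ 0.56010316, -0.0088191 ,  0.1379791 ]), np.float64(0.0004970334877478881))
white scene [293.9 227.7] (287, 222, 15, 12) [ 0.621  -0.0397  0.138 ]
white top [337.3 209.2] (329, 201, 17, 17) [ 0.6231 -0.0388  0.143 ]
(array([ 0.62328584, -0.03905175,  0.14106581]), np.float64(0.00031809461716081274))
tin [(array([ 0.444 , -0.3091,  0.0041]), 0.66)]
mat []
brush_pot [(array([ 0.7148, -0.1819,  0.0042]), 0.88)]
```

View pics/end.png

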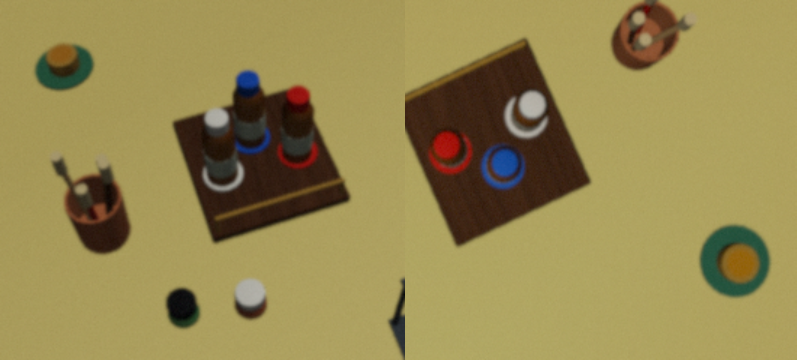

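Every bottle stands upright on the pad of its own colour within about 2 mm. The tin is centred on the mat and the pot has not moved.

```bash
python3 -c "
from bench import *
print(hand_in())"
```

```text
the job is handed in; nothing more can be done
None
```

The job is handed in at about 62 s: all three bottles are back upright within about 2 mm of the centres of their matching pads, the tin is centred on the green mat, and the brush pot was not touched.

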